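# Unscrew the cap of the leaning objective canister

### The arm

A 7-joint arm with a two-finger parallel gripper is mounted at the origin on a cart in front of the work surface, level with it; the furniture and walls round the work are solid. World frame = base frame: x ahead of the robot, y to its left, z up, the work surface at z = 0. Lengths are in m, angles in rad, forces in N, time in s.
With the tool pointing down it reaches from about 0.425 to 0.825 m from the base axis. Payload 3.6 kg.
Tool frame: the origin (TCP) lies at the very end of the fingers, on their centre line; the grasp point (between the pads) lies 19 mm behind it; z points along the fingers, y is the line along which they close (so a half turn about z gives the same grasp; the last joint's range is limited). The gripper opens to 85 mm and grips with 20 to 120 N. Pads are 22 mm wide; open, the fingers measure 114 mm over their backs; the gripper's body (76 mm by 85 mm) begins 54 mm behind the grasp point. The pads swing forward as they close: fully open they stand 13 mm farther back than shut.
Start: joints at [-1.258, 0.615, -0.013, 1.423, 0.008, 1.103, -0.04], TCP at [0.217, 0.613, 0.21] pointing down, gripper open.
Joint ranges: [-3.12, 3.12], [-0.3, 2.06], [-1.34, 1.32], [0.26, 2.42], [-1.36, 4.5], [0.01, 1.98], [-2.84, 2.84]. Speed limits (rad/s): [2.79, 2.79, 3.14, 3.14, 3.14, 3.14, 3.14].

### API

Orientations are given as a rotation vector (axis times angle).
In Python, from station import robot gives the robot as it stands.
- The arm moves only by the shell command python3 -m crank 'ROWS' [FORCE]. ROWS is JSON, a list of rows, each an object of numbers: "gripper": the opening, from 0 (shut) to 1 (fully open); "x", "y", "z": the shift along the tool's x, y, z normalised to -1 to 1, where 1 is 0.1 m; "rx", "ry", "rz": the turn, a rotation vector about the tool's x, y, z normalised to -1 to 1, where 1 is 120 degrees. In form: [{"gripper": .., "x": .., "y": .., "z": .., "rx": .., "ry": .., "rz": ..}, ...]. A call has 1 to 12 rows; each row shifts and turns the commanded pose from where the row before left it, along the tool's axes as they then stand; what a row does not reach is not made up. A row lasts 1/10 s, in which the tool goes at most 50 mm and 8.59 degrees, less where a joint would pass 70% of its speed; a pose out of reach is approached as far as the arm can. A call with a number of a shift or a turn outside -1 to 1 is refused whole. A call with a gripper value outside its range is refused whole. The fingers move at their own pace and stop on an object; FORCE is the grip in N (left out, the last holds). Time passes only in rows, so rows that do not move let the fingers close. It gives the time, the measured TCP pose, the force, the opening and the grip force at its end, in the units of the state.
- robot.state(): the state, without advancing time (a new reading comes with each control period).
- robot.grab_frame(name): name is "scene" or "side" or "wrist"; returns a dict with "image" (384x512x3 uint8, red, green, blue), "depth" (384x512 float32, m along the optical axis (not along the pixel's ray), 0 where there is no reading), "vfov" (degrees; the focal length in pixels is half the picture's height over the tangent of half this angle, whatever the lens; pixels are square), "cx", "cy" (the principal point, pixels), "rvec" (rotation vector, rad) and "tvec" (3), from world to camera coordinates, as OpenCV has them; the wrist camera has in their place "T_tool_cam" (4x4, takes a point from camera to tool coordinates, whose origin is the TCP and whose axes are the flange's). Camera axes: x right, y down, z forward; pixel columns grow to the right and rows downward; lengths in m; the calibration is good to about 2 mm. The wrist camera is an equidistant fisheye: a pixel r from the principal point sees the ray r / f radians off the axis. A picture is of the moment at which its call begins: read the wrist's pose just before it.
- robot.finish_job(): hands the job in; it is judged then, once.
Trained networks look in a picture, given as the dict that the camera call returned (one of the last four; its "shot" number tells which), for a name from the list of things; names that differ only in an ending like _2 or _b are one class to them, and where a whole thing is asked for, a point or a joint stands for the part that bears it (a point fixed in the world has none). Each returns a list of dicts, best first, with "p" (0 to 1); they miss things now and then, are a little off and sometimes report something else, mostly with a low value. They report only what shows in the picture. A call takes as long as a camera call. They do not tell look-alikes from the thing itself.
- robot.boxes_of(picture, label): "uv" ([column, row] in pixels, amid what is visible of it).
- robot.outline_of(picture, label): "mask" (384x512 bool, what is visible of it) and "uv" ([column, row] in pixels, amid what is visible of it).
The state is a dict: "clock": time; "qpos": joint angles; "dq": joint speeds; "joint_torque": joint torques, N m; "ee_pos": TCP position; "tool_rot": TCP orientation; "force": force on the tool from outside, world axes, zero at the start; "torque": the same for the moment, N m; "grip_width": opening from 0.0 (shut) to 1.0 (fully open); "gripper_force": force on a finger pad.
Only numpy, scipy, OpenCV 4.12 (cv2) and the standard library are available. Lean on these libraries where they do the work, as an engineer would, in place of code of your own. Each camera call takes 0.05 s, during which the arm holds its last target. There are 200 camera calls.

### The job

Open the white objective canister that leans in its aluminium clamp stand: unscrew the red cap (anticlockwise, a good one and a half turns, backing it off the thread by turning rather than tearing it off), lift it away and set it down, open side down, in the middle of the blue lens-tissue pad without dropping it. Leave the oil bottle, the coverslip box and the slide mailer beside it where they are.

Things in the scene. Friction and masses are not known exactly. Their poses are not given: they have to be found in the camera images.
- canister: White round objective canister, 48 mm wide, held by a 58 mm square inclined aluminium block on a fixed stand (grey base plate 120 x 100 mm). It leans 32 degrees from vertical towards the robot; its mouth is 120 mm above the desk. Origin: centre of the mouth's rim; +z points out of the mouth along the axis (up, towards the robot); +x points up, away from the robot.
- neck (a point): Foot of the canister's neck, on its axis, 30 mm below the rim: the neck, 32 mm wide, carries a right-hand thread of 7.2 mm a turn. Here begins the shoulder, 48 mm wide; 22 mm farther down begins the clamp block.
- cap: Loose red ribbed screw cap, 50 mm wide outside, 29.5 mm high, 60 g (varies), a white line on its top from the middle along its +x. Hollow, 25.5 mm deep. Origin: centre of its open rim; +z runs to the closed top. Screwed home, the origin is 25.5 mm below the canister's rim on its axis (1 to 2 mm of side play). It stays where it is when let go partly unscrewed.
- cap_top (a point): Centre of the cap's closed top. The cap unscrews anticlockwise seen from here, easily, rising 7.2 mm a turn; the thread lets go after about 1.6 turns (11.5 mm of rise; pulled askew, up to half a turn earlier). Pulled while still threaded it stops after about 1 mm. Once free it slips off the neck, whose rim stays inside it for about 14 mm more along the axis.
- pad: Blue lens-tissue booklet lying flat on the desk, fixed, 74 x 102 x 8 mm (x, y, z). Origin: centre of its underside, on the desk, so its top is 8 mm above the origin.
- oil_bottle: Loose brown dropper bottle with yellow label, 29 mm in diameter, 75 mm high, standing; origin at the centre of its underside.
- coverslip_box: Loose pale blue and white box, 32 x 32 x 25 mm; origin at the centre of its underside.
- slide_mailer: Loose white flat slide case, 37 x 84 x 13 mm; origin at the centre of its underside.
Mind the look-alikes: they are no part of the job. Several things have the shape of the cap; the one meant has the colours described above.

How it is judged:
By the outcome, as a careful person would: the job done as asked, in the order asked, and still so for the second after the job is handed in, with the robot touching nothing.
It also fails if it takes over 72 s, if anything falls off the work surface, if the arm or the gripper's body presses on something with over 40 N, if the wrist force passes 120 N, or if a joint passes its speed limit or range.

## Working session

There is one attempt and no reset: what is moved stays moved. The work goes in short steps, Python scripts to look and compute and a shell command to move; the robot and the scene stay as the last step left them, time stands still between calls to the robot, and variables do not carry over. Pictures are saved under pics/ and viewed, at most 10 in all, crops included, and the job is handed in when it is done.

```bash
mkdir -p pics; ls
python3 - <<'E'
from station import robot
import cv2,numpy as np
s=robot.state();print({k:np.round(v,3).tolist() for k,v in s.items()})
a=robot.grab_frame("scene");b=robot.grab_frame("side")
for n,f in(("scene",a),("side",b)):
    print(n,f["vfov"],f["cx"],f["cy"],f["rvec"],f["tvec"])
    for l in["cap","canister","pad","oil_bottle","coverslip_box","slide_mailer"]:
        print(l,[(np.round(r["uv"]).tolist(),round(r["p"],2)) for r in robot.boxes_of(f,l)])
im=np.hstack([a["image"],b["image"]])
cv2.imwrite("pics/a.png",cv2.resize(a["image"][:,:,::-1],(800,600)))
cv2.imwrite("pics/b.png",cv2.resize(b["image"][:,:,::-1],(800,600)))
E
```

```text
pics
{'clock': 0.0, 'qpos': [-1.258, 0.616, -0.013, 1.425, 0.008, 1.103, -0.04], 'dq': [-0.0, 0.001, 0.001, -0.0, -0.001, 0.0, 0.0], 'joint_torque': [-0.0, -46.923, 0.26, -17.104, 0.01, 0.01, 0.0], 'ee_pos': [0.216, 0.612, 0.209], 'tool_rot': [-0.531, -3.096, 0.004], 'force': [-0.746, -0.346, -0.06], 'torque': [-0.05, 0.013, -0.017], 'gripper_force': 0.0, 'grip_width': 1.003}
scene 46.39810717272812 258.7259182242834 193.87121443616888 [ 2.28054569 -0.55978415  0.24797118] [-0.46965811  0.23550963  0.75108962]
cap [([245.0, 263.0], 0.9), ([201.0, 279.0], 0.79), ([316.0, 225.0], 0.76)]
canister [([336.0, 246.0], 0.62), ([315.0, 228.0], 0.17)]
pad [([250.0, 173.0], 0.97)]
oil_bottle [([293.0, 200.0], 0.65)]
coverslip_box [([196.0, 243.0], 0.84)]
slide_mailer [([242.0, 230.0], 0.96)]
side 46.65376352789895 253.2625520074154 179.7672597367672 [ 0.12842187 -2.8221363   1.26490491] [0.51707733 0.09377763 0.8782684 ]
cap [([285.0, 182.0], 0.76), ([320.0, 183.0], 0.75), ([240.0, 127.0], 0.56)]
canister [([223.0, 146.0], 0.89)]
pad [([213.0, 266.0], 0.66)]
oil_bottle [([208.0, 204.0], 0.82)]
coverslip_box [([313.0, 216.0], 0.56)]
slide_mailer [([262.0, 208.0], 0.62)]
```

View pics/a.png

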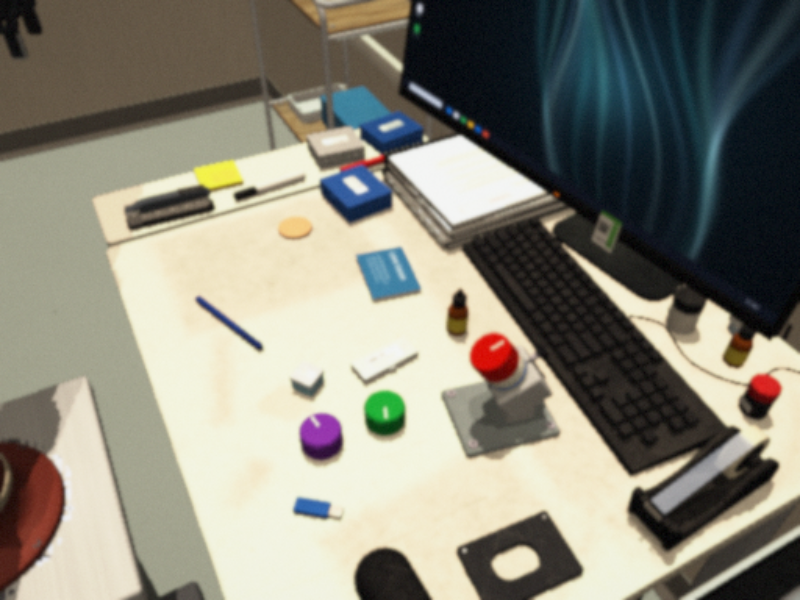

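View pics/b.png

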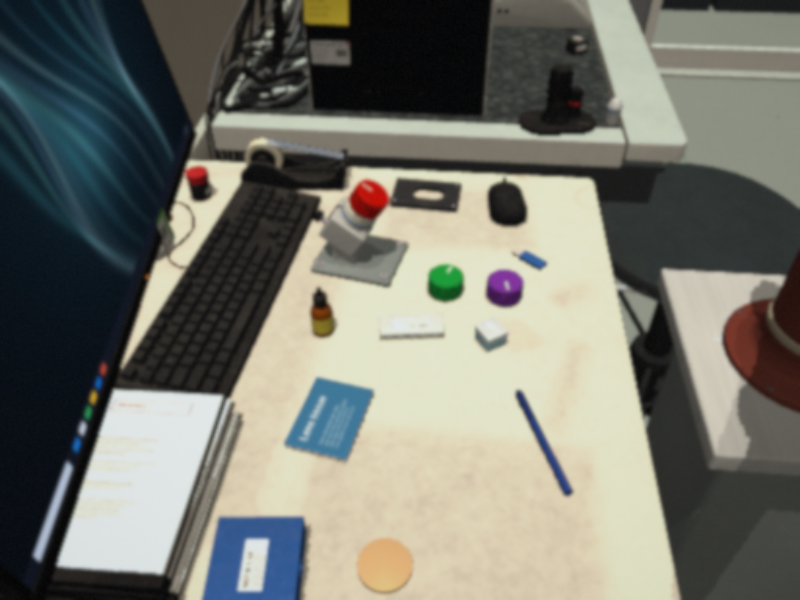

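The scene view shows three cap shapes (native px): red (316,228) on the leaning canister, green (245,263) and purple (206,279) loose on the desk. A red-topped jar at (489,250) is clutter. The red one on the canister fits the description. Next I'll measure it and confirm with a crop.

```bash
cat > h.py <<'E'
from station import robot
import cv2,numpy as np
from scipy.spatial.transform import Rotation as R
def pts(f):
    fl=192/np.tan(np.radians(f["vfov"]/2)); v,u=np.mgrid[:384,:512]
    d=f["depth"]; P=np.stack([(u-f["cx"])/fl*d,(v-f["cy"])/fl*d,d],-1)
    Rw=R.from_rotvec(f["rvec"]).as_matrix()
    return (P-np.array(f["tvec"]))@Rw
def red(f):
    h=cv2.cvtColor(f["image"],cv2.COLOR_RGB2HSV).astype(int)
    return ((h[...,0]<8)|(h[...,0]>172))&(h[...,1]>170)&(h[...,2]>90)
def plane(Q):
    c=np.median(Q,0)
    for _ in range(8):
        n=np.linalg.svd(Q-c)[2][2] if len(Q)<5000 else None
        r=(Q-c)@n; k=abs(r-np.median(r))<max(.0015,1.5*np.median(abs(r-np.median(r)))); Q=Q[k]; c=Q.mean(0)
    return c,n*np.sign(n[2]),Q
E
python3 - <<'E'
from h import *
for n in("scene","side"):
    f=robot.grab_frame(n);P=pts(f);ok=f["depth"]>0
    print(n,"cam",np.round(-R.from_rotvec(f["rvec"]).as_matrix().T@f["tvec"],3))
    for l in["pad","oil_bottle","coverslip_box","slide_mailer","canister","cap"]:
        for o in robot.outline_of(f,l)[:3]:
            m=o["mask"]&ok; Q=P[m]
            if len(Q)<10: continue
            t=Q[:,2]>np.percentile(Q[:,2],60) if l not in("cap","canister") else np.ones(len(Q),bool)
            r=cv2.minAreaRect((Q[:,:2]*1000).astype(np.float32))
            print(l,round(o["p"],2),np.round(o["uv"]),len(Q),"med",np.round(np.median(Q,0),3),"pct z",np.round(np.percentile(Q[:,2],[2,50,98]),3),"rect",np.round(r[0]),np.round(r[1]),round(r[2]))
    u,v=[int(x) for x in ((316,228) if n=="scene" else (236,128))]
    m=red(f)&ok; w=np.zeros_like(m); w[v-28:v+28,u-28:u+28]=1; Q=P[m&w.astype(bool)]
    c,nn,K=plane(Q); print("red",len(Q),len(K),"plane c",np.round(c,4),"n",np.round(nn,3),"tilt",np.degrees(np.arccos(nn[2])),"az",np.degrees(np.arctan2(nn[1],nn[0])))
    print(np.round(Q.min(0),3),np.round(Q.max(0),3))
    np.save(n+"_red.npy",Q)
    if n=="scene": cv2.imwrite("pics/c.png",cv2.resize(f["image"][150:310,180:380,::-1],(800,640)[:2] and (750,600),interpolation=cv2.INTER_CUBIC))
E
```

```text
scene cam [ 0.235 -0.552  0.693]
pad 0.72 [250. 174.] 1015 med [0.579 0.143 0.009] pct z [0.002 0.009 0.012] rect [583. 150.] [105.  79.] 80
pad 0.35 [291. 202.] 348 med [ 0.609 -0.     0.038] pct z [0.002 0.038 0.073] rect [631.  33.] [94. 29.] 56
oil_bottle 0.9 [294. 202.] 355 med [0.609 0.    0.037] pct z [0.    0.037 0.072] rect [630.  35.] [96. 31.] 59
coverslip_box 0.74 [196. 240.] 350 med [0.393 0.004 0.024] pct z [0.001 0.024 0.028] rect [399.  19.] [51. 49.] 30
slide_mailer 0.82 [247. 230.] 627 med [ 0.498 -0.007  0.013] pct z [0.003 0.013 0.016] rect [503.  -2.] [95. 46.] 13
canister 0.69 [339. 245.] 1009 med [ 0.596 -0.166  0.076] pct z [0.036 0.076 0.103] rect [ 626. -121.] [150.  73.] 52
cap 0.95 [203. 278.] 729 med [ 0.375 -0.09   0.03 ] pct z [0.002 0.03  0.033] rect [383. -72.] [73. 49.] 56
cap 0.89 [244. 264.] 666 med [ 0.454 -0.093  0.029] pct z [0.002 0.029 0.033] rect [458. -82.] [55. 50.] 61
cap 0.83 [317. 226.] 774 med [ 0.564 -0.147  0.121] pct z [0.097 0.121 0.135] rect [599. -99.] [155.  57.] 52
red 583 240 plane c [ 0.5597 -0.139   0.1231] n [-0.479  0.007  
[... 478 characters left out ...]
 [261. 211.] 627 med [0.499 0.004 0.013] pct z [0.002 0.013 0.015] rect [499.  -7.] [84. 50.] 6
canister 0.59 [219. 144.] 756 med [ 0.602 -0.119  0.074] pct z [0.035 0.074 0.102] rect [ 630. -165.] [ 75. 159.] 45
cap 0.89 [239. 126.] 501 med [ 0.567 -0.124  0.119] pct z [0.086 0.119 0.134] rect [ 577. -217.] [ 51. 214.] 6
cap 0.78 [285. 179.] 465 med [ 0.457 -0.07   0.028] pct z [0.003 0.028 0.032] rect [457. -80.] [49. 46.] 63
cap 0.64 [321. 180.] 476 med [ 0.379 -0.066  0.028] pct z [0.002 0.028 0.032] rect [378. -76.] [45. 48.] 59
red 340 78 plane c [ 0.5593 -0.1325  0.1205] n [-0.312  0.298  0.902] tilt 25.546603821127082 az 136.2996287107129
[ 0.544 -0.153  0.098] [ 0.591 -0.111  0.136]
```

View pics/c.png

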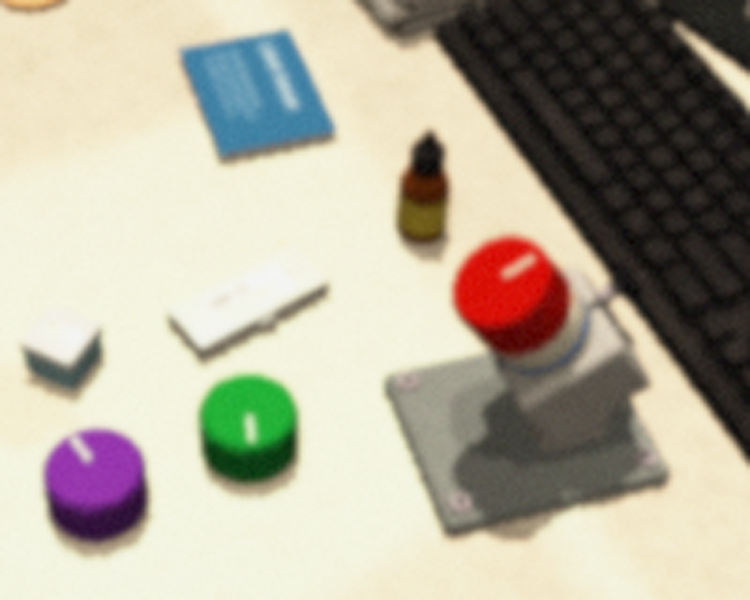

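The crop confirms the red ribbed cap with its white line at crop px (510,290), screwed on the white canister. Now I'll fit its cylinder from both views.

```bash
cat >> h.py <<'E'
def toax(c,n): return n
def go(p,zaxis,yaxis,s=None):
    s=s or robot.state(); T=R.from_rotvec(s["tool_rot"])
    z=np.array(zaxis,float);z/=np.linalg.norm(z);y=np.array(yaxis,float);y-=z*(y@z);y/=np.linalg.norm(y)
    G=R.from_matrix(np.stack([np.cross(y,z),y,z],1))
    d=np.array(p)-s["ee_pos"]
    rv=(T.inv()*G).as_rotvec(degrees=True)
    print("shift(tool,units)",np.round(T.inv().apply(d)/.1,3),"shift in goal frame",np.round(G.inv().apply(d)/.1,3),"turn units",np.round(rv/120,4),"deg",round(np.linalg.norm(rv),1))
E
python3 - <<'E'
from h import *
from scipy.optimize import least_squares
def res(p,Q,tilt):
    az=p[3];t=np.radians(tilt);n=np.array([np.sin(t)*np.cos(az),np.sin(t)*np.sin(az),np.cos(t)])
    d=Q-p[:3];h=d@n;r=np.linalg.norm(d-np.outer(h,n),axis=1)
    a=h;b=r-.025
    # signed distance to capped cylinder
    out=np.where((a>0)&(b>0),np.hypot(a,b),np.maximum(a,b)); return out
Qs=[np.load(n+"_red.npy") for n in("scene","side")]
for Q in Qs+[np.vstack(Qs)]:
    o=least_squares(res,[.56,-.136,.122,np.pi],args=(Q,32),loss="soft_l1",f_scale=.001)
    print(np.round(o.x[:3],4),"az",np.degrees(o.x[3]),"rms",np.sqrt(np.mean(res(o.x,Q,32)**2)))
# base plate azimuth
for n in("scene","side"):
    f=robot.grab_frame(n);P=pts(f);X=P[...,0];Y=P[...,1];Z=P[...,2]
    im=f["image"].astype(int); gray=(im.max(-1)-im.min(-1)<22)&(im.max(-1)<190)&(im.max(-1)>60)
    m=gray&(f["depth"]>0)&(Z>.004)&(Z<.02)&(X>.48)&(X<.70)&(Y>-.24)&(Y<-.05)
    m=cv2.morphologyEx(m.astype(np.uint8),cv2.MORPH_OPEN,np.ones((3,3)))>0
    r=cv2.minAreaRect((P[m][:,:2]*1000).astype(np.float32));print(n,m.sum(),r)
s=robot.state();print(R.from_rotvec(s["tool_rot"]).as_matrix().round(2).tolist())
go([.45,.3,.26],[0,0,-1],R.from_rotvec(s["tool_rot"]).as_matrix()[:,1],s)
E
```

```text
[ 0.5613 -0.1365  0.1241] az 168.1102038029046 rms 0.000975733617306706
[ 0.561  -0.1372  0.1237] az 169.3335283245384 rms 0.0010785426739088996
[ 0.561  -0.1368  0.1239] az 168.127432696157 rms 0.0010269174478999912
scene 1759 ((582.8515014648438, -144.74838256835938), (95.62104034423828, 114.59612274169922), 78.08203125)
side 1142 ((584.5576782226562, -138.0894775390625), (98.98121643066406, 117.98297119140625), 78.08670806884766)
[[-0.94, 0.33, -0.0], [0.33, 0.94, -0.0], [0.0, -0.0, -1.0]]
shift(tool,units) [-3.243 -2.172 -0.503] shift in goal frame [-3.243 -2.172 -0.503] turn units [-0. -0. -0.] deg 0.0
```

The fit is consistent: cap top at (0.561, -0.137, 0.124), against an expected z of 0.123. The axis azimuth is 168.1°, and the base plate gives 168.1° too.

```bash
python3 -m crank '[{"gripper":1,"x":-0.41,"y":-0.27,"z":-0.06},{"gripper":1,"x":-0.41,"y":-0.27,"z":-0.06},{"gripper":1,"x":-0.41,"y":-0.27,"z":-0.06},{"gripper":1,"x":-0.41,"y":-0.27,"z":-0.06},{"gripper":1,"x":-0.41,"y":-0.27,"z":-0.06},{"gripper":1,"x":-0.41,"y":-0.27,"z":-0.06},{"gripper":1,"x":-0.41,"y":-0.27,"z":-0.06},{"gripper":1,"x":-0.41,"y":-0.27,"z":-0.06},{"gripper":1},{"gripper":1,"rz":0.07}]' 20
python3 - <<'E'
from h import *
s=robot.state();print(np.round(s["qpos"],3),s["ee_pos"])
t=np.radians(32);a=np.radians(168.1);n=np.array([np.sin(t)*np.cos(a),np.sin(t)*np.sin(a),np.cos(t)])
p=np.array([.561,-.1368,.1238])+.10*n;print(p)
for ang in range(0,360,30):
    y=[np.cos(np.radians(ang)),np.sin(np.radians(ang)),0];print(ang);go(p,-n,y,s)
E
```

```text
[-1.258  0.615 -0.013  1.423  0.008  1.103 -0.04 ] [0.21660059 0.6128257  0.20969142]
[ 0.50914692 -0.12587284  0.20860481]
0
shift(tool,units) [-5.22  -5.99   0.011] shift in goal frame [-7.325  2.006  2.333] turn units [-0.1886 -0.2108  0.555 ] deg 74.8
30
shift(tool,units) [-5.22  -5.99   0.011] shift in goal frame [-7.25  -2.264  2.333] turn units [-0.1166 -0.2446  0.2906] deg 47.7
60
shift(tool,units) [-5.22  -5.99   0.011] shift in goal frame [-5.348 -5.392  2.333] turn units [-0.0534 -0.2615  0.0643] deg 32.9
90
shift(tool,units) [-5.22  -5.99   0.011] shift in goal frame [-2.49  -7.175  2.333] turn units [ 0.006  -0.2677 -0.1436] deg 36.5
120
shift(tool,units) [-5.22  -5.99   0.011] shift in goal frame [ 1.056 -7.521  2.333] turn units [ 0.0701 -0.2643 -0.3636] deg 54.6
150
shift(tool,units) [-5.22  -5.99   0.011] shift in goal frame [ 4.846 -5.848  2.333] turn units [ 0.1465 -0.2469 -0.6197] deg 82.0
180
shift(tool,units) [-5.22  -5.99   0.011] shift in goal frame [ 7.325 -2.006  2.333] turn units [ 0.2331 -0.2085 -0.9016] deg 114.5
210
shift(tool,units) [-5.22  -5.99   0.011] shift in goal frame [7.25  2.264 2.333] turn units [ 0.3161 -0.1506 -1.1618] deg 145.6
240
shift(tool,units) [-5.22  -5.99   0.011] shift in goal frame [5.348 5.392 2.333] turn units [ 0.3888 -0.0794 -1.3806] deg 172.4
270
shift(tool,units) [-5.22  -5.99   0.011] shift in goal frame [2.49  7.175 2.333] turn units [-0.3785 -0.0084  1.3045] deg 163.0
300
shift(tool,units) [-5.22  -5.99   0.011] shift in goal frame [-1.056  7.521  2.333] turn units [-0.3269 -0.0867  1.0903] deg 137.0
330
shift(tool,units) [-5.22  -5.99   0.011] shift in goal frame [-4.846  5.848  2.333] turn units [-0.263  -0.156   0.8374] deg 107.0validation failed for argument at $[0]...
```

Row 0 was refused, and it probably needs all seven keys. Retrying.

```bash
python3 -m crank '[{"gripper":1,"x":-0.41,"y":-0.27,"z":-0.06,"rx":0,"ry":0,"rz":0},{"gripper":1,"x":-0.41,"y":-0.27,"z":-0.06,"rx":0,"ry":0,"rz":0},{"gripper":1,"x":-0.41,"y":-0.27,"z":-0.06,"rx":0,"ry":0,"rz":0},{"gripper":1,"x":-0.41,"y":-0.27,"z":-0.06,"rx":0,"ry":0,"rz":0},{"gripper":1,"x":-0.41,"y":-0.27,"z":-0.06,"rx":0,"ry":0,"rz":0},{"gripper":1,"x":-0.41,"y":-0.27,"z":-0.06,"rx":0,"ry":0,"rz":0},{"gripper":1,"x":-0.41,"y":-0.27,"z":-0.06,"rx":0,"ry":0,"rz":0},{"gripper":1,"x":-0.41,"y":-0.27,"z":-0.06,"rx":0,"ry":0,"rz":0},{"gripper":1,"x":0,"y":0,"z":0,"rx":0,"ry":0,"rz":0},{"gripper":1,"x":0,"y":0,"z":0,"rx":0,"ry":0,"rz":0.07}]' 20
python3 - <<'E'
from h import *
s=robot.state();print(np.round(s["qpos"],3),s["ee_pos"],s["tool_rot"])
E
```

```text
clock: 2.5
ee_pos: [0.4555, 0.2977, 0.2581]
tool_rot: [0.77, 3.045, 0.001]
force: [-0.4, 1.0, -0.2]
grip_width: 0.996
gripper_force: 0.0
[-0.666  0.403  0.069  1.663 -0.03   1.076  0.487] [0.45553251 0.29767898 0.25813585] [7.70197485e-01 3.04488722e+00 7.69778893e-04]
```

Run:
```python
from h import *
s=robot.state();T=R.from_rotvec(s["tool_rot"])
t=np.radians(32);a=np.radians(168.1);n=np.array([np.sin(t)*np.cos(a),np.sin(t)*np.sin(a),np.cos(t)])
p=np.array([.561,-.1368,.1238])+.10*n
print(T.inv().apply(p-s["ee_pos"])*10)
z0=T.as_matrix()[:,2];ax=np.cross(z0,-n);print("tilt",T.inv().apply(ax/np.linalg.norm(ax)*np.degrees(np.arcsin(np.linalg.norm(ax))))/120)
```

```text
[-2.48521191 -3.47152313  0.49461738]
tilt [-7.53946338e-02 -2.55376122e-01  1.11158794e-20]
```

```bash
python3 -m crank '[{"gripper":1,"x":-0.276,"y":-0.386,"z":0.055,"rx":0,"ry":0,"rz":0},{"gripper":1,"x":-0.276,"y":-0.386,"z":0.055,"rx":0,"ry":0,"rz":0},{"gripper":1,"x":-0.276,"y":-0.386,"z":0.055,"rx":0,"ry":0,"rz":0},{"gripper":1,"x":-0.276,"y":-0.386,"z":0.055,"rx":0,"ry":0,"rz":0},{"gripper":1,"x":-0.276,"y":-0.386,"z":0.055,"rx":0,"ry":0,"rz":0},{"gripper":1,"x":-0.276,"y":-0.386,"z":0.055,"rx":0,"ry":0,"rz":0},{"gripper":1,"x":-0.276,"y":-0.386,"z":0.055,"rx":0,"ry":0,"rz":0},{"gripper":1,"x":-0.276,"y":-0.386,"z":0.055,"rx":0,"ry":0,"rz":0},{"gripper":1,"x":-0.276,"y":-0.386,"z":0.055,"rx":0,"ry":0,"rz":0},{"gripper":1,"x":0,"y":0,"z":0,"rx":-0.01885,"ry":-0.06384,"rz":0},{"gripper":1,"x":0,"y":0,"z":0,"rx":-0.01885,"ry":-0.06384,"rz":0},{"gripper":1,"x":0,"y":0,"z":0,"rx":-0.01885,"ry":-0.06384,"rz":0}]'
python3 -m crank '[{"gripper":1,"x":0,"y":0,"z":0,"rx":-0.01885,"ry":-0.06384,"rz":0},{"gripper":1,"x":0,"y":0,"z":0,"rx":0,"ry":0,"rz":0.07},{"gripper":1,"x":0,"y":0,"z":0,"rx":0,"ry":0,"rz":0.07},{"gripper":1,"x":0,"y":0,"z":0,"rx":0,"ry":0,"rz":0.07},{"gripper":1,"x":0,"y":0,"z":0,"rx":0,"ry":0,"rz":0.07},{"gripper":1,"x":0,"y":0,"z":0,"rx":0,"ry":0,"rz":0.07},{"gripper":1,"x":0,"y":0,"z":0,"rx":0,"ry":0,"rz":0.07},{"gripper":1,"x":0,"y":0,"z":0,"rx":0,"ry":0,"rz":0.07},{"gripper":1,"x":0,"y":0,"z":0,"rx":0,"ry":0,"rz":0.07},{"gripper":1,"x":0,"y":0,"z":0,"rx":0,"ry":0,"rz":0.07}]'
python3 - <<'E'
from h import *
s=robot.state();print(np.round(s["qpos"],3));print(R.from_rotvec(s["tool_rot"]).as_matrix().round(3)[:,2])
E
```

```text
clock: 3.7
ee_pos: [0.5116, -0.1239, 0.209]
tool_rot: [0.656, 2.638, 0.025]
force: [0.9, 0.2, -1.0]
grip_width: 1.0
gripper_force: 0.0
clock: 4.7
ee_pos: [0.5117, -0.1228, 0.2081]
tool_rot: [2.115, 1.659, 0.488]
force: [0.3, -0.0, 0.7]
grip_width: 1.0
gripper_force: 0.0
[-0.029  0.256  0.278  2.264 -0.762  0.119  0.716]
[ 0.507 -0.101 -0.856]
```

```bash
cat >> h.py <<'E'
t_=np.radians(32);a_=np.radians(168.1);N=np.array([np.sin(t_)*np.cos(a_),np.sin(t_)*np.sin(a_),np.cos(t_)])
TOP=np.array([.561,-.1368,.1238])
def st(h=None,top=TOP):
    s=robot.state();M=R.from_rotvec(s["tool_rot"]).as_matrix()
    d=s["ee_pos"]-top;print("q",np.round(s["qpos"],3),"height",round(d@N*1000,1),"off",np.round((d-(d@N)*N)*1000,1),"F",np.round(s["force"],1),"M",np.round(s["torque"],2),"w",round(s["grip_width"],3),round(s["gripper_force"],1),"angerr",round(np.degrees(np.arccos(min(1,-M[:,2]@N))),2),"clk",s["clock"])
    if h is not None: go(top+h*N,-N,M[:,1],s)
E
python3 - <<'E'
from h import *
st(.03)
E
```

```text
q [-0.029  0.256  0.278  2.264 -0.762  0.119  0.716] height 98.6 off [1.8 3.2 0.7] F [ 0.3 -0.   0.7] M [ 0.12  0.59 -0.06] w 1.0 0.0 angerr 0.95 clk 4.7
shift(tool,units) [-0.039 -0.001  0.686] shift in goal frame [-0.036 -0.012  0.686] turn units [-0.0075 -0.0026 -0.    ] deg 0.9
```

```bash
python3 -m crank '[{"gripper":1,"x":0,"y":0,"z":0.35,"rx":0,"ry":0,"rz":0},{"gripper":1,"x":0,"y":0,"z":0.35,"rx":0,"ry":0,"rz":0},{"gripper":1,"x":0,"y":0,"z":0,"rx":0,"ry":0,"rz":0},{"gripper":1,"x":0,"y":0,"z":0,"rx":0,"ry":0,"rz":0}]'
python3 - <<'E'
from h import *
st(.03)
E
```

```text
clock: 5.1
ee_pos: [0.5391, -0.1286, 0.1704]
tool_rot: [2.114, 1.669, 0.48]
force: [-0.2, -0.3, 0.2]
grip_width: 1.0
gripper_force: 0.0
q [ 0.16   0.36   0.046  2.238 -1.15   0.019  1.11 ] height 51.8 off [5.  2.6 2.7] F [-0.2 -0.3  0.2] M [0.08 0.59 0.02] w 1.0 0.0 angerr 1.33 clk 5.1
shift(tool,units) [-0.038 -0.045  0.219] shift in goal frame [-0.037 -0.05   0.218] turn units [-0.0108 -0.0026 -0.    ] deg 1.3
```

The wrist (q6) is running into its lower limit. I'll identify the kinematics from the recorded states so I can plan around it.

```bash
cat > kin.py <<'E'
from h import *
import itertools
from scipy.optimize import least_squares
S=[([-1.258,.6155,-.013,1.424,.008,1.103,-.04],(.2166,.6128,.2097),(-.531,-3.096,.004)),
([-.666,.403,.069,1.663,-.03,1.076,.487],(.4555,.2977,.2581),(.770,3.045,.00077)),
([-.029,.256,.278,2.264,-.762,.119,.716],(.5117,-.1228,.2081),(2.115,1.659,.488)),
([.16,.36,.046,2.238,-1.15,.019,1.11],(.5391,-.1286,.1704),(2.114,1.669,.480))]
AX="zyzyzyz"
def fk(q,sg,L,c=0):
    T=R.identity();p=np.array([0,0,L[0]])
    for i in range(7):
        T=T*R.from_euler(AX[i],q[i]*sg[i])
        if i==1:p=p+T.apply([L[4],0,L[1]])
        if i==3:p=p+T.apply([L[5],0,L[2]])
        if i==6:p=p+T.apply([0,0,L[3]])
    return p,T*R.from_euler("z",c)
if __name__=="__main__":
    out=[]
    for s in itertools.product((1,-1),repeat=4):
        sg=[s[0],1,s[1],1,s[2],1,s[3]]
        def res(v):
            r=[]
            for q,p,rv in S:
                pp,T=fk(q,sg,v[:6],v[6]); r+=[*(pp-p),*(.3*(T.inv()*R.from_rotvec(rv)).as_rotvec())]
            return np.array(r)
        for c in(0,1.57,3.1,-1.57):
            o=least_squares(res,[.3,.4,.4,.25,0,0,c]);out.append((o.cost,sg,o.x.round(4),np.abs(res(o.x)).max()))
    out.sort(key=lambda x:x[0])
    for o in out[:4]:print(o)
E
python3 kin.py
```

```text
(np.float64(0.0006374321009270326), [-1, 1, -1, 1, -1, 1, -1], array([ 0.4799,  0.5411,  0.468 ,  0.4523, -0.0497,  0.0797,  1.5712]), np.float64(0.02171052248230257))
(np.float64(0.000637432100927033), [-1, 1, -1, 1, -1, 1, -1], array([ 0.4799,  0.5411,  0.468 ,  0.4523, -0.0497,  0.0797,  1.5712]), np.float64(0.02171052266923268))
(np.float64(0.0006374321009270342), [-1, 1, -1, 1, -1, 1, -1], array([ 0.4799,  0.5411,  0.468 ,  0.4523, -0.0497,  0.0797,  1.5712]), np.float64(0.0217105225520417))
(np.float64(0.0006374321009270349), [-1, 1, -1, 1, -1, 1, -1], array([ 0.4799,  0.5411,  0.468 ,  0.4523, -0.0497,  0.0797,  1.5712]), np.float64(0.02171052257537423))
```

```bash
cat > kin2.py <<'E'
from kin import *
SG=[-1,1,-1,1,-1,1,-1]
def fk2(q,v):
    T=R.identity();p=np.array([0,0,v[0]])
    for i in range(7):
        T=T*R.from_euler(AX[i],q[i]*SG[i])
        if i==1:p=p+T.apply([0,0,v[1]])
        if i==2:p=p+T.apply([v[4],0,0])
        if i==3:p=p+T.apply([v[5],0,v[2]])
        if i==5:p=p+T.apply([v[6],0,0])
        if i==6:p=p+T.apply([0,0,v[3]])
    return p,T*R.from_euler("z",np.pi/2)
if __name__=="__main__":
    for q,p,rv in S: print("ori err deg",np.degrees((fk2(q,np.zeros(7))[1].inv()*R.from_rotvec(rv)).magnitude()))
    for mask in ([1,1,1,1,0,0,0],[1,1,1,1,1,1,0],[1,1,1,1,0,0,1],[1]*7):
        m=np.array(mask)
        f=lambda v:np.concatenate([fk2(q,v*m)[0]-p for q,p,_ in S])
        o=least_squares(f,[.3,.4,.4,.25,.0,.0,.0]);print(mask,o.x.round(4),np.abs(f(o.x)).max(),f(o.x).round(3))
E
python3 kin2.py
```

```text
ori err deg 0.11999566033223126
ori err deg 0.02784195308844994
ori err deg 0.04200148666908835
ori err deg 0.02496589462789855
[1, 1, 1, 1, 0, 0, 0] [0.2973 0.5208 0.3877 0.3324 0.     0.     0.    ] 0.022599204070317902 [-0.023  0.004  0.005 -0.011  0.018  0.002  0.006  0.017 -0.004  0.004
  0.021 -0.003]
[1, 1, 1, 1, 1, 1, 0] [ 0.5101  0.4875  0.4594  0.4205 -0.0094  0.0807  0.    ] 0.02336388865984379 [-0.023  0.004  0.004 -0.006  0.017 -0.005  0.009  0.009 -0.002 -0.004
  0.02   0.003]
[1, 1, 1, 1, 0, 0, 1] [ 0.3016  0.5039  0.3745  0.3331  0.0096  0.     -0.0217] 0.022664462648662398 [-0.023  0.004  0.001 -0.007  0.019 -0.004  0.005  0.003  0.002 -0.005
  0.002  0.001]
[1, 1, 1, 1, 1, 1, 1] [ 0.2929  0.5211  0.3789  0.3473 -0.0183 -0.0021 -0.024 ] 0.021885129073754783 [-0.022  0.006  0.003 -0.01   0.018 -0.004  0.004  0.003  0.001 -0.004
  0.     0.   ]
```

```bash
cat > kin3.py <<'E'
from kin import *
SG=[-1,1,-1,1,-1,1,-1]
V=None
def fk3(q,v):
    T=R.identity();p=np.array([0,0,v[0]])
    for i in range(7):
        T=T*R.from_euler(AX[i],q[i]*SG[i])
        if i==0:p=p+T.apply([0,v[4],0])
        if i==2:p=p+T.apply([0,v[5],v[1]])
        if i==4:p=p+T.apply([0,0,v[2]])
        if i==6:p=p+T.apply([0,0,v[3]])
    return p,T*R.from_euler("z",np.pi/2)
f=lambda v:np.concatenate([fk3(q,v)[0]-p for q,p,_ in S])
o=least_squares(f,[.285,.42,.314,.34,.0,.0]);V=o.x
if __name__=="__main__":
    print(V.round(4),np.abs(f(V)).max())
    # IK families at target heights, null space scan over q3/q5
    lo=np.array([-3.12,-.3,-1.34,.26,-1.36,.01,-2.84]);hi=np.array([3.12,2.06,1.32,2.42,4.5,1.98,2.84])
    for h in(.1,0,-.028):
      P=TOP+h*N; sols=[]
      rng=np.random.default_rng(0)
      for k in range(150):
        q0=lo+(hi-lo)*rng.random(7);q0[0]=rng.uniform(-1.2,1.6);q0[2]=rng.uniform(-1.3,1.3);q0[6]=0
        def e(q):
            p,T=fk3(q,V);return np.r_[(p-P)*5,T.as_matrix()[:,2]+N]
        r=least_squares(e,q0,bounds=(lo,hi))
        if r.cost<1e-8: sols.append(r.x)
      sols=np.array(sols);print(h,len(sols))
      if len(sols):
        for s in sols[np.argsort(sols[:,2])][::max(1,len(sols)//12)]:print(s.round(2))
E
python3 kin3.py
```

```text
[ 0.2563  0.5494  0.3728  0.327  -0.0126 -0.0091] 0.0007035949074247205
0.1 115
[ 1.12  0.55 -1.34  2.25  1.45  0.65  2.8 ]
[ 1.12  0.54 -1.33  2.25  1.45  0.64 -2.72]
[ 1.1   0.51 -1.28  2.25  1.44  0.59 -0.06]
[ 1.06  0.46 -1.19  2.25  1.42  0.52  2.62]
[ 0.95  0.38 -1.    2.25  1.38  0.39  2.54]
[ 0.83  0.33 -0.82  2.26  1.32  0.3  -1.94]
[ 0.75  0.31 -0.7   2.26  1.28  0.25  2.84]
[ 0.65  0.29 -0.57  2.26  1.21  0.2  -2.84]
[ 0.5   0.26 -0.38  2.27  1.06  0.14  0.92]
[ 0.31  0.25 -0.14  2.27  0.63  0.08 -2.84]
[ 0.15  0.25  0.06  2.28 -0.18  0.06  1.11]
[-0.02  0.25  0.27  2.28 -0.91  0.1   2.82]
[-0.24  0.27  0.55  2.29 -1.26  0.18  2.49]
0 124
[ 0.99  0.89 -1.34  2.23  1.76  0.92 -2.83]
[ 0.98  0.85 -1.29  2.23  1.77  0.87 -2.79]
[ 0.93  0.76 -1.15  2.23  1.78  0.73  2.74]
[ 0.86  0.68 -1.    2.23  1.82  0.6  -1.47]
[ 0.77  0.62 -0.84  2.23  1.86  0.49 -2.76]
[ 0.66  0.56 -0.65  2.23  1.95  0.37  0.58]
[ 0.49  0.51 -0.4   2.24  2.17  0.25 -0.15]
[ 0.42  0.5  -0.31  2.24  2.31  0.21 -0.56]
[ 0.34  0.49 -0.2   2.24  2.53  0.18  1.06]
[ 0.22  0.48 -0.03  2.25  3.03  0.15 -0.88]
[-0.08  0.51  0.4   2.26  4.03  0.25  2.44]
[-0.34  0.61  0.81  2.26  4.33  0.48 -1.88]
[-0.54  0.87  1.28  2.27  4.46  0.9   0.8 ]
-0.028 125
[ 0.97  0.97 -1.34  2.21  1.82  0.98 -1.47]
[ 0.95  0.91 -1.26  2.21  1.83  0.9   0.73]
[ 0.88  0.8  -1.09  2.21  1.86  0.73  2.69]
[ 0.79  0.71 -0.9   2.21  1.92  0.58  1.37]
[ 0.73  0.67 -0.78  2.21  1.96  0.5   0.97]
[ 0.63  0.62 -0.63  2.22  2.06  0.4   2.84]
[ 0.54  0.59 -0.5   2.22  2.17  0.33  1.32]
[ 0.42  0.56 -0.31  2.22  2.41  0.25  0.91]
[ 0.36  0.55 -0.22  2.23  2.57  0.22 -2.83]
[ 0.21  0.55 -0.02  2.23  3.06  0.19 -1.33]
[-0.03  0.57  0.33  2.24  3.85  0.27  2.28]
[-0.28  0.66  0.73  2.25  4.22  0.48  2.76]
[-0.53  0.97  1.3   2.25  4.41  0.99 -2.84]
```

```bash
cat > sim.py <<'E'
from kin3 import *
lo=np.array([-3.12,-.3,-1.34,.26,-1.36,.01,-2.84]);hi=np.array([3.12,2.06,1.32,2.42,4.5,1.98,2.84])
def track(q,p,T):   # local, least-motion IK
    e=lambda x:np.r_[(fk3(x,V)[0]-p)*20,(fk3(x,V)[1].inv()*T).as_rotvec()*5,(x-q)*.02]
    return least_squares(e,np.clip(q,lo+1e-4,hi-1e-4),bounds=(lo,hi)).x
def run(q,rows,p=None,T=None,verbose=1):
    if p is None:p,T=fk3(q,V)
    for r in rows:
        r=np.array(r,float);p=p+T.apply(r[:3]*.1);T=T*R.from_rotvec(r[3:]*120,degrees=True)
        q=track(q,p,T)
        if verbose:
            d=p-TOP;z=T.as_matrix()[:,2];print(q.round(2),"h",(d@N*1000).round(),"tilt",np.degrees(np.arccos(min(1,-z@N))).round(1),"perr",(np.linalg.norm(fk3(q,V)[0]-p)*1e3).round(1),"terr",np.degrees((fk3(q,V)[1].inv()*T).magnitude()).round(1))
    return q,p,T
def tilt(T,axis_world,deg): return T.inv().apply(np.array(axis_world)/np.linalg.norm(axis_world)*deg)/120
E
python3 - <<'E'
from sim import *
q2=np.array(S[2][0]);print("check");run(q2,[[0,0,.35,0,0,0]]*2)
q=robot.state()["qpos"]
q,p,T=run(q,[[0,0,-.35,0,0,0]]*2)
# sideways tilt axis: horizontal-ish heading direction perpendicular: rotate about world axis in plane
hx=np.array([-N[0],-N[1],0]);hx/=np.linalg.norm(hx)
for sgn in(1,-1):
    print("side tilt",sgn);qa,pa,Ta=run(q,[[0,0,0,*tilt(T,sgn*hx,8)]]*3,p,T)
E
```

```text
check
[ 0.17  0.33  0.03  2.26 -0.77  0.01  0.72] h 64.0 tilt 0.9 perr 0.0 terr 0.0
[ 0.18  0.41  0.02  2.22 -1.36  0.01  1.31] h 29.0 tilt 0.9 perr 3.3 terr 1.7
[-0.09  0.29  0.36  2.25 -0.97  0.14  0.93] h 87.0 tilt 1.3 perr 0.0 terr 0.0
[-0.3   0.23  0.6   2.25 -0.77  0.23  0.74] h 122.0 tilt 1.3 perr 0.0 terr 0.0
side tilt 1
[-0.08  0.23  0.47  2.24 -1.07  0.34  1.04] h 122.0 tilt 7.3 perr 0.0 terr 0.0
[ 0.06  0.25  0.44  2.23 -1.24  0.51  1.22] h 122.0 tilt 14.1 perr 0.0 terr 0.0
[ 0.17  0.3   0.43  2.23 -1.33  0.68  1.32] h 122.0 tilt 20.8 perr 0.0 terr 0.0
side tilt -1
[-0.65  0.29  0.93  2.26 -0.63  0.2   0.6 ] h 122.0 tilt 6.6 perr 0.0 terr 0.0
[-0.86  0.4   1.15  2.26 -0.58  0.19  0.54] h 122.0 tilt 13.4 perr 0.0 terr 0.0
[-0.98  0.53  1.28  2.26 -0.55  0.18  0.51] h 122.0 tilt 20.2 perr 0.0 terr 0.0
```

```bash
cat > plan.py <<'E'
from sim import *
q=np.array(robot.state()["qpos"])
hx=np.array([-N[0],-N[1],0]);hx/=np.linalg.norm(hx);hy=np.cross([0,0,1],hx)
q,p,T=run(q,[[0,0,-.35,0,0,0]]*2)
def rot(q,p,T,ax,deg,n,nm):
    v=tilt(T,ax,deg);print(nm,"rows",n,"r",v.round(4));return run(q,[[0,0,0,*v]]*n,p,T)
def mv(q,p,T,d,n,nm):
    v=T.inv().apply(d)*10/n;print(nm,"rows",n,"shift",v.round(3));return run(q,[[*v,0,0,0]]*n,p,T)
q,p,T=rot(q,p,T,hy,8,3,"upright")
q,p,T=rot(q,p,T,hx,-8,3,"side")
q,p,T=rot(q,p,T,hy,-8,3,"fwd")
q,p,T=mv(q,p,T,TOP+.035*N-p,2,"down")
q,p,T=rot(q,p,T,hx,8,3,"unside")
G=np.cross(T.as_matrix()[:,2],-N);print("resid",np.degrees(G))
q,p,T=mv(q,p,T,-.063*N,3,"down2")
E
python3 plan.py
```

```text
[-0.09  0.29  0.36  2.25 -0.97  0.14  0.93] h 87.0 tilt 1.3 perr 0.0 terr 0.0
[-0.3   0.23  0.6   2.25 -0.77  0.23  0.74] h 122.0 tilt 1.3 perr 0.0 terr 0.0
upright rows 3 r [ 0.0666 -0.0018  0.0004]
[-0.41  0.29  0.78  2.13 -0.57  0.47  0.54] h 122.0 tilt 9.3 perr 0.0 terr 0.0
[-0.41  0.35  0.83  2.01 -0.48  0.68  0.46] h 122.0 tilt 17.3 perr 0.0 terr 0.0
[-0.38  0.43  0.84  1.89 -0.44  0.89  0.42] h 122.0 tilt 25.3 perr 0.0 terr 0.0
side rows 3 r [-0.0018 -0.0662 -0.0078]
[-0.53  0.46  0.93  1.89 -0.33  0.85  0.3 ] h 122.0 tilt 26.3 perr 0.0 terr 0.0
[-0.66  0.52  1.03  1.9  -0.24  0.83  0.2 ] h 122.0 tilt 29.2 perr 0.0 terr 0.0
[-0.77  0.6   1.11  1.9  -0.16  0.82  0.12] h 122.0 tilt 33.5 perr 0.0 terr 0.0
fwd rows 3 r [-0.0611 -0.0015  0.0266]
[-0.85  0.57  1.17  2.01 -0.17  0.63  0.07] h 122.0 tilt 28.5 perr 0.0 terr 0.0
[-0.93  0.55  1.23  2.12 -0.19  0.44  0.03] h 122.0 tilt 24.9 perr 0.0 terr 0.0
[-0.99  0.55  1.26  2.23 -0.23  0.23 -0.01] h 122.0 tilt 23.5 perr 0.0 terr 0.0
down rows 2 shift [ 0.16  -0.025  0.404]
[-0.85  0.61  1.1   2.23 -0.27  0.13 -0.02] h 78.0 tilt 23.5 perr 0.0 terr 0.0
[-0.74  0.67  0.96  2.22 -0.29  0.05 -0.03] h 35.0 tilt 23.5 perr 0.0 terr 0.0
unside rows 3 r [0.0124 0.0573 0.0318]
[-0.56  0.55  0.78  2.23 -0.28  0.03 -0.01] h 35.0 tilt 16.7 perr 0.0 terr 0.0
[-0.31  0.45  0.52  2.23 -0.28  0.03  0.02] h 35.0 tilt 10.1 perr 0.0 terr 0.0
[ 0.03  0.4   0.18  2.22 -0.29  0.03  0.06] h 35.0 tilt 4.3 perr 0.0 terr 0.0
resid [ 1.43572593 -3.86102808  1.37535674]
down2 rows 3 shift [0.012 0.011 0.209]
[ 0.05  0.45  0.16  2.2  -1.13  0.01  0.9 ] h 14.0 tilt 4.3 perr 0.6 terr 0.3
[ 0.06  0.5   0.15  2.17 -1.36  0.01  1.12] h -7.0 tilt 4.3 perr 2.2 terr 1.2
[ 0.07  0.54  0.14  2.14 -1.36  0.01  1.12] h -28.0 tilt 4.3 perr 3.7 terr 2.0
```

```bash
cat > plan.py <<'E'
from sim import *
q=np.array(robot.state()["qpos"])
q,p,T=run(q,[[0,0,-.45,0,0,0]]*1)
print("spin");q,p,T=run(q,[[0,0,0,0,0,-.07]]*32,p,T)
print("down");d=T.inv().apply(TOP-.028*N-p)*10/3;q,p,T=run(q,[[*d,0,0,0]]*3,p,T)
print("rz+");q,p,T=run(q,[[0,0,0,0,0,.07]]*4,p,T)
E
python3 plan.py
```

```text
[-0.14  0.27  0.42  2.25 -0.91  0.17  0.87] h 97.0 tilt 1.3 perr 0.0 terr 0.0
spin
[-0.11  0.27  0.39  2.25 -0.85  0.16  0.96] h 97.0 tilt 1.3 perr 0.0 terr 0.0
[-0.09  0.27  0.35  2.25 -0.8   0.15  1.05] h 97.0 tilt 1.3 perr 0.0 terr 0.0
[-0.06  0.26  0.32  2.25 -0.74  0.14  1.14] h 97.0 tilt 1.3 perr 0.0 terr 0.0
[-0.03  0.26  0.29  2.24 -0.68  0.14  1.23] h 97.0 tilt 1.3 perr 0.0 terr 0.0
[-0.01  0.26  0.25  2.24 -0.62  0.13  1.32] h 97.0 tilt 1.3 perr 0.0 terr 0.0
[ 0.02  0.26  0.22  2.24 -0.56  0.13  1.4 ] h 97.0 tilt 1.3 perr 0.0 terr 0.0
[ 0.04  0.26  0.2   2.24 -0.5   0.12  1.49] h 97.0 tilt 1.3 perr 0.0 terr 0.0
[ 0.06  0.26  0.17  2.24 -0.44  0.12  1.57] h 97.0 tilt 1.3 perr 0.0 terr 0.0
[ 0.08  0.26  0.14  2.24 -0.37  0.12  1.65] h 97.0 tilt 1.3 perr 0.0 terr 0.0
[ 0.1   0.26  0.12  2.24 -0.31  0.11  1.73] h 97.0 tilt 1.3 perr 0.0 terr 0.0
[ 0.12  0.26  0.09  2.24 -0.24  0.11  1.81] h 97.0 tilt 1.3 perr 0.0 terr 0.0
[ 0.14  0.26  0.07  2.24 -0.18  0.11  1.9 ] h 97.0 tilt 1.3 perr 0.0 terr 0.0
[ 0.16  0.26  0.04  2.24 -0.11  0.11  1.98] h 97.0 tilt 1.3 perr 0.0 terr 0.0
[ 0
[... 1338 characters left out ...]
.02  2.29  1.66  0.01  2.84] h 97.0 tilt 1.3 perr 5.9 terr 2.9
[ 0.2   0.26 -0.01  2.29  1.81  0.01  2.84] h 97.0 tilt 1.3 perr 6.0 terr 2.9
down
[ 0.22  0.35 -0.03  2.25  1.82  0.01  2.84] h 55.0 tilt 1.3 perr 0.8 terr 0.4
[ 0.43  0.46 -0.31  2.22  2.01  0.16  2.67] h 14.0 tilt 1.3 perr 0.0 terr 0.0
[ 0.51  0.58 -0.43  2.2   2.13  0.27  2.58] h -28.0 tilt 1.3 perr 0.0 terr 0.0
rz+
[ 0.53  0.58 -0.47  2.2   2.08  0.29  2.48] h -28.0 tilt 1.3 perr 0.0 terr 0.0
[ 0.56  0.59 -0.51  2.2   2.05  0.31  2.38] h -28.0 tilt 1.3 perr 0.0 terr 0.0
[ 0.59  0.6  -0.55  2.2   2.01  0.33  2.27] h -28.0 tilt 1.3 perr 0.0 terr 0.0
[ 0.61  0.61 -0.59  2.2   1.98  0.35  2.16] h -28.0 tilt 1.3 perr 0.0 terr 0.0
```

```bash
python3 -m crank '[{"gripper":1,"x":0,"y":0,"z":-0.45,"rx":0,"ry":0,"rz":0},{"gripper":1,"x":0,"y":0,"z":0,"rx":0,"ry":0,"rz":-0.07},{"gripper":1,"x":0,"y":0,"z":0,"rx":0,"ry":0,"rz":-0.07},{"gripper":1,"x":0,"y":0,"z":0,"rx":0,"ry":0,"rz":-0.07},{"gripper":1,"x":0,"y":0,"z":0,"rx":0,"ry":0,"rz":-0.07},{"gripper":1,"x":0,"y":0,"z":0,"rx":0,"ry":0,"rz":-0.07},{"gripper":1,"x":0,"y":0,"z":0,"rx":0,"ry":0,"rz":-0.07},{"gripper":1,"x":0,"y":0,"z":0,"rx":0,"ry":0,"rz":-0.07},{"gripper":1,"x":0,"y":0,"z":0,"rx":0,"ry":0,"rz":-0.07},{"gripper":1,"x":0,"y":0,"z":0,"rx":0,"ry":0,"rz":-0.07},{"gripper":1,"x":0,"y":0,"z":0,"rx":0,"ry":0,"rz":-0.07},{"gripper":1,"x":0,"y":0,"z":0,"rx":0,"ry":0,"rz":-0.07}]'
python3 -c "
from h import *
st(.1)"
python3 -m crank '[{"gripper":1,"x":0,"y":0,"z":0,"rx":0,"ry":0,"rz":-0.07},{"gripper":1,"x":0,"y":0,"z":0,"rx":0,"ry":0,"rz":-0.07},{"gripper":1,"x":0,"y":0,"z":0,"rx":0,"ry":0,"rz":-0.07},{"gripper":1,"x":0,"y":0,"z":0,"rx":0,"ry":0,"rz":-0.07},{"gripper":1,"x":0,"y":0,"z":0,"rx":0,"ry":0,"rz":-0.07},{"gripper":1,"x":0,"y":0,"z":0,"rx":0,"ry":0,"rz":-0.07},{"gripper":1,"x":0,"y":0,"z":0,"rx":0,"ry":0,"rz":-0.07},{"gripper":1,"x":0,"y":0,"z":0,"rx":0,"ry":0,"rz":-0.07}]'
python3 -c "
from h import *
st(.1)"
```

```text
clock: 6.3
ee_pos: [0.5299, -0.1263, 0.1882]
tool_rot: [0.233, 2.596, -0.082]
force: [-1.2, -0.0, -0.5]
grip_width: 0.999
gripper_force: 0.0
q [ 0.134  0.314  0.071  2.24  -0.337  0.054  1.919] height 71.9 off [6.2 2.6 3.4] F [-1.2 -0.  -0.5] M [0.14 0.53 0.01] w 0.999 0.0 angerr 1.2 clk 6.3
shift(tool,units) [ 0.072 -0.036 -0.28 ] shift in goal frame [ 0.066 -0.036 -0.281] turn units [ 0.0011 -0.0099  0.    ] deg 1.2
clock: 7.1
ee_pos: [0.5299, -0.1265, 0.1882]
tool_rot: [-1.282, 2.366, -0.479]
force: [0.3, 0.4, 0.6]
grip_width: 0.999
gripper_force: 0.0
q [ 0.199  0.314 -0.013  2.239  0.24   0.053  2.517] height 71.9 off [6.2 2.5 3.5] F [0.3 0.4 0.6] M [0.12 0.51 0.  ] w 0.999 0.0 angerr 1.19 clk 7.1
shift(tool,units) [ 0.06   0.053 -0.28 ] shift in goal frame [ 0.058  0.047 -0.281] turn units [ 0.0095 -0.003   0.    ] deg 1.2
```

```bash
python3 -m crank '[{"gripper":1,"x":0,"y":0,"z":0,"rx":0,"ry":0,"rz":-0.07},{"gripper":1,"x":0,"y":0,"z":0,"rx":0,"ry":0,"rz":-0.07},{"gripper":1,"x":0,"y":0,"z":0,"rx":0,"ry":0,"rz":-0.07},{"gripper":1,"x":0,"y":0,"z":0,"rx":0,"ry":0,"rz":-0.07},{"gripper":1,"x":0,"y":0,"z":0,"rx":0,"ry":0,"rz":-0.07},{"gripper":1,"x":0,"y":0,"z":0,"rx":0,"ry":0,"rz":-0.07},{"gripper":1,"x":0,"y":0,"z":0,"rx":0,"ry":0,"rz":-0.07},{"gripper":1,"x":0,"y":0,"z":0,"rx":0,"ry":0,"rz":-0.07},{"gripper":1,"x":0,"y":0,"z":0,"rx":0,"ry":0,"rz":-0.07},{"gripper":1,"x":0,"y":0,"z":0,"rx":0,"ry":0,"rz":-0.07},{"gripper":1,"x":0,"y":0,"z":0,"rx":0,"ry":0,"rz":-0.07}]'
python3 -c "
from h import *
st(.03)"
```

```text
clock: 8.2
ee_pos: [0.5235, -0.1218, 0.1694]
tool_rot: [-2.822, 1.0, -0.752]
force: [-0.1, 0.6, -1.8]
grip_width: 1.0
gripper_force: 0.0
q [ 0.815  0.467 -0.89   2.226  1.405  0.436  2.832] height 59.8 off [-6.5  8.5 -5.1] F [-0.1  0.6 -1.8] M [0.18 0.53 0.06] w 1.0 0.0 angerr 3.68 clk 8.2
shift(tool,units) [0.132 0.008 0.292] shift in goal frame [0.117 0.019 0.298] turn units [ 0.0179  0.0249 -0.0005] deg 3.7
```

The wrist is now in the good branch (q5 1.4, q6 0.44). Rewinding and levelling onto the axis.

```bash
python3 -m crank '[{"gripper":1,"x":0.13,"y":0.01,"z":0,"rx":0.018,"ry":0.025,"rz":0.04},{"gripper":1,"x":0,"y":0,"z":0.1,"rx":0,"ry":0,"rz":0.07},{"gripper":1,"x":0,"y":0,"z":0.1,"rx":0,"ry":0,"rz":0.07},{"gripper":1,"x":0,"y":0,"z":0,"rx":0,"ry":0,"rz":0.07},{"gripper":1,"x":0,"y":0,"z":0,"rx":0,"ry":0,"rz":0.07},{"gripper":1,"x":0,"y":0,"z":0,"rx":0,"ry":0,"rz":0.07},{"gripper":1,"x":0,"y":0,"z":0,"rx":0,"ry":0,"rz":0.07},{"gripper":1,"x":0,"y":0,"z":0,"rx":0,"ry":0,"rz":0.07},{"gripper":1,"x":0,"y":0,"z":0,"rx":0,"ry":0,"rz":0.07},{"gripper":1,"x":0,"y":0,"z":0,"rx":0,"ry":0,"rz":0.07},{"gripper":1,"x":0,"y":0,"z":0,"rx":0,"ry":0,"rz":0.07},{"gripper":1,"x":0,"y":0,"z":0,"rx":0,"ry":0,"rz":0.07}]'
python3 -c "
from h import *
st(.03)"
python3 -m crank '[{"gripper":1,"x":0,"y":0,"z":0,"rx":0,"ry":0,"rz":0.07},{"gripper":1,"x":0,"y":0,"z":0,"rx":0,"ry":0,"rz":0.07},{"gripper":1,"x":0,"y":0,"z":0,"rx":0,"ry":0,"rz":0.07},{"gripper":1,"x":0,"y":0,"z":0,"rx":0,"ry":0,"rz":0.07},{"gripper":1,"x":0,"y":0,"z":0,"rx":0,"ry":0,"rz":0.07},{"gripper":1,"x":0,"y":0,"z":0,"rx":0,"ry":0,"rz":0.07},{"gripper":1,"x":0,"y":0,"z":0,"rx":0,"ry":0,"rz":0.07},{"gripper":1,"x":0,"y":0,"z":0,"rx":0,"ry":0,"rz":0.07},{"gripper":1,"x":0,"y":0,"z":0,"rx":0,"ry":0,"rz":0.07},{"gripper":1,"x":0,"y":0,"z":0,"rx":0,"ry":0,"rz":0.07},{"gripper":1,"x":0,"y":0,"z":0,"rx":0,"ry":0,"rz":0.07},{"gripper":1,"x":0,"y":0,"z":0,"rx":0,"ry":0,"rz":0.07}]'
python3 -c "
from h import *
st(.03)"
```

```text
clock: 9.4
ee_pos: [0.5402, -0.1309, 0.155]
tool_rot: [-1.003, 2.465, -0.42]
force: [0.2, 0.4, 0.2]
grip_width: 1.0
gripper_force: 0.0
q [ 0.875  0.565 -0.989  2.242  1.662  0.522  0.932] height 37.9 off [-1.1  1.7 -0.9] F [0.2 0.4 0.2] M [ 0.08  0.54 -0.03] w 1.0 0.0 angerr 0.81 clk 9.4
shift(tool,units) [ 0.002 -0.023  0.079] shift in goal frame [ 0.002 -0.023  0.079] turn units [ 0.0045 -0.0051  0.    ] deg 0.8
clock: 10.6
ee_pos: [0.5403, -0.131, 0.1549]
tool_rot: [1.236, 2.299, 0.2]
force: [-0.8, 0.1, -0.4]
grip_width: 0.995
gripper_force: 0.0
q [ 0.945  0.632 -1.13   2.24   1.651  0.635 -0.803] height 37.8 off [-1.1  1.7 -0.9] F [-0.8  0.1 -0.4] M [ 0.11  0.51 -0.04] w 0.995 0.0 angerr 0.81 clk 10.6
shift(tool,units) [-0.023  0.003  0.077] shift in goal frame [-0.022  0.002  0.078] turn units [-0.0059 -0.0033 -0.    ] deg 0.8
```

```bash
python3 -m crank '[{"gripper":1,"x":-0.023,"y":0.003,"z":0.077,"rx":-0.0059,"ry":-0.0033,"rz":0},{"gripper":1,"x":0,"y":0,"z":0,"rx":0,"ry":0,"rz":0.07},{"gripper":1,"x":0,"y":0,"z":0,"rx":0,"ry":0,"rz":0.07},{"gripper":1,"x":0,"y":0,"z":0,"rx":0,"ry":0,"rz":0.07},{"gripper":1,"x":0,"y":0,"z":0,"rx":0,"ry":0,"rz":0.07},{"gripper":1,"x":0,"y":0,"z":0,"rx":0,"ry":0,"rz":0.07},{"gripper":1,"x":0,"y":0,"z":0,"rx":0,"ry":0,"rz":0.07},{"gripper":1,"x":0,"y":0,"z":0,"rx":0,"ry":0,"rz":0.07},{"gripper":1,"x":0,"y":0,"z":0,"rx":0,"ry":0,"rz":0.07},{"gripper":1,"x":0,"y":0,"z":0,"rx":0,"ry":0,"rz":0.07},{"gripper":1,"x":0,"y":0,"z":0,"rx":0,"ry":0,"rz":0.07},{"gripper":1,"x":0,"y":0,"z":0,"rx":0,"ry":0,"rz":0.07}]'
python3 - <<'E'
from h import *
st(.03)
f=robot.grab_frame("wrist");cv2.imwrite("pics/w.png",f["image"][:,:,::-1]);print(f["cx"],f["cy"],f["vfov"],np.round(f["T_tool_cam"],3).tolist())
s=robot.state();T=R.from_rotvec(s["tool_rot"])
m=red(f)&(f["depth"]>0)&(f["depth"]<.25)
v,u=np.nonzero(m);fl=192/np.tan(np.radians(f["vfov"]/2))
x=u-f["cx"];y=v-f["cy"];r=np.hypot(x,y)+1e-9;th=r/fl;d=f["depth"][m]
C=np.stack([x/r*np.tan(th)*d,y/r*np.tan(th)*d,d],1)
W=T.apply(C@f["T_tool_cam"][:3,:3].T+f["T_tool_cam"][:3,3])+s["ee_pos"]
k=np.linalg.norm(W-TOP,axis=1)<.06;W=W[k];h=(W-TOP)@N
print(len(W),"h pct",np.percentile(h,[5,50,95])*1000)
t=W[abs(h-np.percentile(h,60))<.004]; dd=(t-TOP)-np.outer((t-TOP)@N,N)
e1=np.cross(N,[0,0,1]);e1/=np.linalg.norm(e1);e2=np.cross(N,e1)
a=np.stack([dd@e1,dd@e2],1)*1000;c,rad=cv2.minEnclosingCircle(np.float32(a));print("circle in e1,e2 mm",c,rad,"offset world mm",c[0]*e1+c[1]*e2,np.median(a,0))
E
```

```text
clock: 11.8
ee_pos: [0.5455, -0.1335, 0.1491]
tool_rot: [2.695, 0.75, 0.712]
force: [-0.1, 0.1, 0.7]
grip_width: 1.002
gripper_force: 0.0
q [ 0.997  0.732 -1.259  2.243  1.695  0.767 -2.426] height 29.9 off [0.  0.1 0. ] F [-0.1  0.1  0.7] M [ 0.11  0.52 -0.01] w 1.002 0.0 angerr 0.01 clk 11.8
shift(tool,units) [-0.001  0.    -0.001] shift in goal frame [-0.001  0.    -0.001] turn units [-0.     -0.0001 -0.    ] deg 0.0
251.05527534379326 188.15277624572775 65.70646984690485 [[-0.001, -0.963, -0.27, 0.069], [1.0, -0.001, -0.0, 0.0], [0.0, -0.27, 0.963, -0.164], [0.0, 0.0, 0.0, 1.0]]
3514 h pct [-8.77909266 -0.6681814   0.45287497]
circle in e1,e2 mm (1.2014316320419312, -0.9813878536224365) 24.376789093017578 offset world mm [1.06211813 1.00399531 0.52005633] [ 3.37366217 -0.96420063]
```

View pics/w.png

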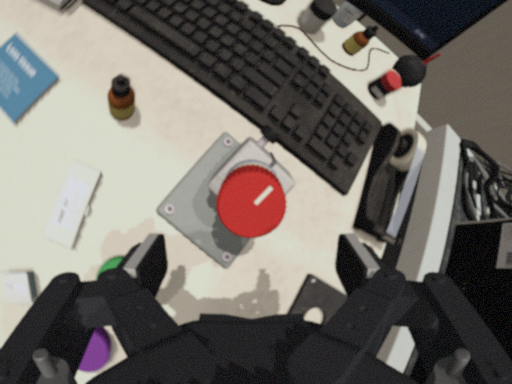

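The wrist view shows the red cap centred at (251,201), midway between the finger pads at (150,265) and (357,262). Descending over it and closing.

```bash
python3 -m crank '[{"gripper":1,"x":0,"y":0,"z":0.15,"rx":0,"ry":0,"rz":0},{"gripper":1,"x":0,"y":0,"z":0.15,"rx":0,"ry":0,"rz":0},{"gripper":1,"x":0,"y":0,"z":0.15,"rx":0,"ry":0,"rz":0},{"gripper":1,"x":0,"y":0,"z":0.13,"rx":0,"ry":0,"rz":0},{"gripper":1,"x":0,"y":0,"z":0,"rx":0,"ry":0,"rz":0}]' 50
python3 -c "
from h import *
st(-.028)"
```

```text
clock: 12.35
ee_pos: [0.5753, -0.1395, 0.0981]
tool_rot: [2.696, 0.76, 0.708]
force: [0.0, 0.5, 0.3]
grip_width: 0.998
gripper_force: 0.0
q [ 0.924  0.864 -1.184  2.21   1.839  0.822 -2.489] height -29.5 off [-1.   0.5 -0.7] F [0.  0.5 0.3] M [0.11 0.57 0.06] w 0.998 0.0 angerr 0.25 clk 12.35
shift(tool,units) [ 0.008  0.011 -0.015] shift in goal frame [ 0.008  0.011 -0.015] turn units [-0.0019  0.0007  0.    ] deg 0.2
```

```bash
python3 -m crank '[{"gripper":0,"x":0.01,"y":0.01,"z":0,"rx":-0.002,"ry":0,"rz":0},{"gripper":0,"x":0,"y":0,"z":0,"rx":0,"ry":0,"rz":0},{"gripper":0,"x":0,"y":0,"z":0,"rx":0,"ry":0,"rz":0},{"gripper":0,"x":0,"y":0,"z":0,"rx":0,"ry":0,"rz":0},{"gripper":0,"x":0,"y":0,"z":0,"rx":0,"ry":0,"rz":0},{"gripper":0,"x":0,"y":0,"z":0,"rx":0,"ry":0,"rz":0},{"gripper":0,"x":0,"y":0,"z":0,"rx":0,"ry":0,"rz":0}]' 50
python3 -c "
from h import *
st(-.028)"
```

```text
clock: 13.05
ee_pos: [0.576, -0.139, 0.1014]
tool_rot: [2.69, 0.758, 0.712]
force: [-3.6, -0.1, 5.1]
grip_width: 0.548
gripper_force: 50.1
q [ 0.924  0.86  -1.189  2.211  1.839  0.826 -2.491] height -27.1 off [1.  0.7 0.5] F [-3.6 -0.1  5.1] M [ 0.07  0.63 -0.1 ] w 0.548 50.1 angerr 0.1 clk 13.05
shift(tool,units) [-0.013 -0.     0.009] shift in goal frame [-0.013 -0.     0.009] turn units [ 0.0006 -0.0006  0.    ] deg 0.1
```

```bash
python3 -m crank '[{"gripper":0,"x":0,"y":0,"z":-0.0017,"rx":0,"ry":0,"rz":-0.07},{"gripper":0,"x":0,"y":0,"z":-0.0017,"rx":0,"ry":0,"rz":-0.07},{"gripper":0,"x":0,"y":0,"z":-0.0017,"rx":0,"ry":0,"rz":-0.07},{"gripper":0,"x":0,"y":0,"z":-0.0017,"rx":0,"ry":0,"rz":-0.07},{"gripper":0,"x":0,"y":0,"z":-0.0017,"rx":0,"ry":0,"rz":-0.07},{"gripper":0,"x":0,"y":0,"z":-0.0017,"rx":0,"ry":0,"rz":-0.07}]' 50
python3 - <<'E'
from h import *
st(-.027)
f=robot.grab_frame("wrist");cv2.imwrite("pics/w2.png",f["image"][:,:,::-1])
E
```

```text
clock: 13.65
ee_pos: [0.5755, -0.1387, 0.1015]
tool_rot: [2.004, 1.747, 0.461]
force: [0.0, 0.2, -1.7]
grip_width: 0.545
gripper_force: 51.1
q [ 0.863  0.774 -1.042  2.213  1.868  0.689 -1.669] height -26.7 off [0.7 1.  0.3] F [ 0.   0.2 -1.7] M [0.21 0.66 0.06] w 0.545 51.1 angerr 0.07 clk 13.65
shift(tool,units) [-0.011 -0.006  0.003] shift in goal frame [-0.011 -0.006  0.003] turn units [ 0.0002 -0.0005  0.    ] deg 0.1
```

View pics/w2.png

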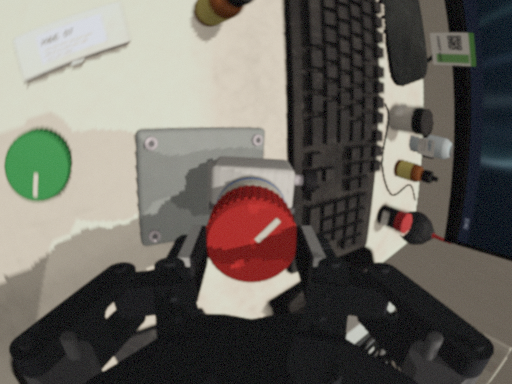

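The wrist view shows the cap gripped (px 250,240). Its white line stays fixed in the tool frame while the background turned about 50°, so the cap is turning. Continuing.

```bash
python3 -m crank '[{"gripper":0,"x":0,"y":0,"z":-0.0017,"rx":0,"ry":0,"rz":-0.07},{"gripper":0,"x":0,"y":0,"z":-0.0017,"rx":0,"ry":0,"rz":-0.07},{"gripper":0,"x":0,"y":0,"z":-0.0017,"rx":0,"ry":0,"rz":-0.07},{"gripper":0,"x":0,"y":0,"z":-0.0017,"rx":0,"ry":0,"rz":-0.07},{"gripper":0,"x":0,"y":0,"z":-0.0017,"rx":0,"ry":0,"rz":-0.07},{"gripper":0,"x":0,"y":0,"z":-0.0017,"rx":0,"ry":0,"rz":-0.07},{"gripper":0,"x":0,"y":0,"z":-0.0017,"rx":0,"ry":0,"rz":-0.07},{"gripper":0,"x":0,"y":0,"z":-0.0017,"rx":0,"ry":0,"rz":-0.07},{"gripper":0,"x":0,"y":0,"z":-0.0017,"rx":0,"ry":0,"rz":-0.07},{"gripper":0,"x":0,"y":0,"z":-0.0017,"rx":0,"ry":0,"rz":-0.07},{"gripper":0,"x":0,"y":0,"z":-0.0017,"rx":0,"ry":0,"rz":-0.07},{"gripper":0,"x":0,"y":0,"z":-0.0017,"rx":0,"ry":0,"rz":-0.07}]' 50
python3 -c "
from h import *
st(-.0245)"
python3 -m crank '[{"gripper":0,"x":0,"y":0,"z":-0.0017,"rx":0,"ry":0,"rz":-0.07},{"gripper":0,"x":0,"y":0,"z":-0.0017,"rx":0,"ry":0,"rz":-0.07},{"gripper":0,"x":0,"y":0,"z":-0.0017,"rx":0,"ry":0,"rz":-0.07},{"gripper":0,"x":0,"y":0,"z":-0.0017,"rx":0,"ry":0,"rz":-0.07},{"gripper":0,"x":0,"y":0,"z":-0.0017,"rx":0,"ry":0,"rz":-0.07},{"gripper":0,"x":0,"y":0,"z":-0.0017,"rx":0,"ry":0,"rz":-0.07},{"gripper":0,"x":0,"y":0,"z":-0.0017,"rx":0,"ry":0,"rz":-0.07},{"gripper":0,"x":0,"y":0,"z":-0.0017,"rx":0,"ry":0,"rz":-0.07},{"gripper":0,"x":0,"y":0,"z":-0.0017,"rx":0,"ry":0,"rz":-0.07},{"gripper":0,"x":0,"y":0,"z":-0.0017,"rx":0,"ry":0,"rz":-0.07},{"gripper":0,"x":0,"y":0,"z":-0.0017,"rx":0,"ry":0,"rz":-0.07},{"gripper":0,"x":0,"y":0,"z":-0.0017,"rx":0,"ry":0,"rz":-0.07}]' 50
python3 -c "
from h import *
st(-.0225)"
```

```text
clock: 14.9
ee_pos: [0.574, -0.1388, 0.1028]
tool_rot: [-0.063, 2.593, -0.17]
force: [-1.5, 0.4, 0.8]
grip_width: 0.544
gripper_force: 51.4
q [ 0.639  0.616 -0.643  2.221  2.039  0.406 -0.15 ] height -24.8 off [ 0.1  0.7 -0. ] F [-1.5  0.4  0.8] M [ 0.07  0.81 -0.05] w 0.544 51.4 angerr 0.04 clk 14.9
shift(tool,units) [ 0.002 -0.007 -0.003] shift in goal frame [ 0.002 -0.007 -0.003] turn units [ 0.0002 -0.0002  0.    ] deg 0.0
clock: 16.1
ee_pos: [0.5733, -0.1386, 0.1047]
tool_rot: [-2.204, 1.735, -0.721]
force: [-1.0, 0.0, 1.3]
grip_width: 0.543
gripper_force: 51.5
q [ 0.339  0.541 -0.199  2.23   2.608  0.211  0.989] height -22.8 off [0.5 0.7 0.2] F [-1.   0.   1.3] M [ 0.14  0.63 -0.07] w 0.543 51.5 angerr 0.03 clk 16.1
shift(tool,units) [ 0.005  0.007 -0.003] shift in goal frame [ 0.005  0.007 -0.003] turn units [-0.0002  0.0002  0.    ] deg 0.0
```

```bash
python3 -m crank '[{"gripper":0,"x":0,"y":0,"z":-0.0017,"rx":0,"ry":0,"rz":-0.07},{"gripper":0,"x":0,"y":0,"z":-0.0017,"rx":0,"ry":0,"rz":-0.07},{"gripper":0,"x":0,"y":0,"z":-0.0017,"rx":0,"ry":0,"rz":-0.07},{"gripper":0,"x":0,"y":0,"z":-0.0017,"rx":0,"ry":0,"rz":-0.07},{"gripper":0,"x":0,"y":0,"z":-0.0017,"rx":0,"ry":0,"rz":-0.07},{"gripper":0,"x":0,"y":0,"z":-0.0017,"rx":0,"ry":0,"rz":-0.07},{"gripper":0,"x":0,"y":0,"z":-0.0017,"rx":0,"ry":0,"rz":-0.07},{"gripper":0,"x":0,"y":0,"z":-0.0017,"rx":0,"ry":0,"rz":-0.07},{"gripper":0,"x":0,"y":0,"z":-0.0017,"rx":0,"ry":0,"rz":-0.07},{"gripper":0,"x":0,"y":0,"z":-0.0017,"rx":0,"ry":0,"rz":-0.07},{"gripper":0,"x":0,"y":0,"z":-0.0017,"rx":0,"ry":0,"rz":-0.07},{"gripper":0,"x":0,"y":0,"z":-0.0017,"rx":0,"ry":0,"rz":-0.07}]' 50
python3 -c "
from h import *
st(-.0208)"
cat > plan.py <<'E'
from sim import *
q=np.array(robot.state()["qpos"])
print("fwd");run(q,[[0,0,-.0017,0,0,-.07]]*15)
print("back");run(q,[[0,0,0,0,0,.07]]*20)
E
python3 plan.py
```

```text
clock: 17.3
ee_pos: [0.5724, -0.1385, 0.1064]
tool_rot: [2.758, 0.596, 0.739]
force: [-1.6, -0.5, 1.8]
grip_width: 0.547
gripper_force: 51.5
q [0.127 0.532 0.103 2.237 3.402 0.191 1.927] height -20.8 off [0.6 0.6 0.3] F [-1.6 -0.5  1.8] M [-0.12  0.58 -0.18] w 0.547 51.5 angerr 0.04 clk 17.3
shift(tool,units) [-0.008  0.002 -0.   ] shift in goal frame [-0.008  0.002 -0.   ] turn units [-0.0001 -0.0003 -0.    ] deg 0.0
fwd
[0.11 0.53 0.13 2.24 3.47 0.2  2.01] h -20.0 tilt 0.0 perr 0.0 terr 0.0
[0.09 0.53 0.16 2.24 3.53 0.2  2.09] h -20.0 tilt 0.0 perr 0.0 terr 0.0
[0.07 0.54 0.18 2.24 3.6  0.21 2.17] h -20.0 tilt 0.0 perr 0.0 terr 0.0
[0.05 0.54 0.21 2.24 3.66 0.22 2.25] h -20.0 tilt 0.0 perr 0.0 terr 0.0
[0.03 0.54 0.24 2.24 3.72 0.22 2.33] h -20.0 tilt 0.0 perr 0.0 terr 0.0
[0.01 0.54 0.28 2.24 3.78 0.24 2.41] h -20.0 tilt 0.0 perr 0.0 terr 0.0
[-0.02  0.55  0.31  2.24  3.84  0.25  2.5 ] h -19.0 tilt 0.0 perr 0.0 terr 0.0
[-0.04  0.55  0.35  2.24  3.89  0.26  2.59] h -19.0 tilt 0.0 perr 0.0 terr 0.0
[-0.07  0.55  0.38  2.24  3.94  0.28  2.68] h -19.0 tilt 0.0 perr 0.0 terr 0.0
[-0.0
[... 1325 characters left out ...]
54 -0.2   2.23  2.61  0.21  0.99] h -21.0 tilt 0.0 perr 0.0 terr 0.0
[ 0.36  0.54 -0.23  2.23  2.54  0.21  0.91] h -21.0 tilt 0.0 perr 0.0 terr 0.0
[ 0.38  0.54 -0.26  2.23  2.48  0.22  0.83] h -21.0 tilt 0.0 perr 0.0 terr 0.0
[ 0.4   0.54 -0.29  2.23  2.42  0.23  0.74] h -21.0 tilt 0.0 perr 0.0 terr 0.0
[ 0.43  0.55 -0.32  2.23  2.37  0.25  0.66] h -21.0 tilt 0.0 perr 0.0 terr 0.0
[ 0.45  0.55 -0.36  2.23  2.31  0.26  0.57] h -21.0 tilt 0.0 perr 0.0 terr 0.0
[ 0.48  0.56 -0.4   2.23  2.26  0.27  0.48] h -21.0 tilt 0.0 perr 0.0 terr 0.0
[ 0.5   0.56 -0.43  2.23  2.21  0.29  0.38] h -21.0 tilt 0.0 perr 0.0 terr 0.0
[ 0.53  0.57 -0.47  2.22  2.17  0.31  0.28] h -21.0 tilt 0.0 perr 0.0 terr 0.0
```

Turned about 353° with no load building. Nine more rows, then release and rewind.

```bash
python3 -m crank '[{"gripper":0,"x":0,"y":0,"z":-0.0017,"rx":0,"ry":0,"rz":-0.07},{"gripper":0,"x":0,"y":0,"z":-0.0017,"rx":0,"ry":0,"rz":-0.07},{"gripper":0,"x":0,"y":0,"z":-0.0017,"rx":0,"ry":0,"rz":-0.07},{"gripper":0,"x":0,"y":0,"z":-0.0017,"rx":0,"ry":0,"rz":-0.07},{"gripper":0,"x":0,"y":0,"z":-0.0017,"rx":0,"ry":0,"rz":-0.07},{"gripper":0,"x":0,"y":0,"z":-0.0017,"rx":0,"ry":0,"rz":-0.07},{"gripper":0,"x":0,"y":0,"z":-0.0017,"rx":0,"ry":0,"rz":-0.07},{"gripper":0,"x":0,"y":0,"z":0,"rx":0,"ry":0,"rz":0},{"gripper":0.9,"x":0,"y":0,"z":0,"rx":0,"ry":0,"rz":0},{"gripper":0.9,"x":0,"y":0,"z":0,"rx":0,"ry":0,"rz":0},{"gripper":0.9,"x":0,"y":0,"z":0,"rx":0,"ry":0,"rz":0},{"gripper":0.9,"x":0,"y":0,"z":0,"rx":0,"ry":0,"rz":0}]' 50
python3 -c "
from h import *
st(-.0195)"
python3 -m crank '[{"gripper":0.9,"x":0,"y":0,"z":0,"rx":0,"ry":0,"rz":0.07},{"gripper":0.9,"x":0,"y":0,"z":0,"rx":0,"ry":0,"rz":0.07},{"gripper":0.9,"x":0,"y":0,"z":0,"rx":0,"ry":0,"rz":0.07},{"gripper":0.9,"x":0,"y":0,"z":0,"rx":0,"ry":0,"rz":0.07},{"gripper":0.9,"x":0,"y":0,"z":0,"rx":0,"ry":0,"rz":0.07},{"gripper":0.9,"x":0,"y":0,"z":0,"rx":0,"ry":0,"rz":0.07},{"gripper":0.9,"x":0,"y":0,"z":0,"rx":0,"ry":0,"rz":0.07},{"gripper":0.9,"x":0,"y":0,"z":0,"rx":0,"ry":0,"rz":0.07},{"gripper":0.9,"x":0,"y":0,"z":0,"rx":0,"ry":0,"rz":0.07},{"gripper":0.9,"x":0,"y":0,"z":0,"rx":0,"ry":0,"rz":0.07},{"gripper":0.9,"x":0,"y":0,"z":0,"rx":0,"ry":0,"rz":0.07},{"gripper":0.9,"x":0,"y":0,"z":0,"rx":0,"ry":0,"rz":0.07}]' 50
python3 -c "
from h import *
st(-.0195)"
```

```text
clock: 18.5
ee_pos: [0.572, -0.1385, 0.1071]
tool_rot: [1.991, 1.759, 0.455]
force: [0.6, 0.1, -0.1]
grip_width: 0.904
gripper_force: 0.0
q [-0.017  0.547  0.31   2.242  3.838  0.247  2.495] height -20.0 off [0.6 0.5 0.3] F [ 0.6  0.1 -0.1] M [ 0.11  0.55 -0.02] w 0.904 0.0 angerr 0.01 clk 18.5
shift(tool,units) [-0.005 -0.006 -0.005] shift in goal frame [-0.005 -0.006 -0.005] turn units [ 0.     -0.0001  0.    ] deg 0.0
clock: 19.7
ee_pos: [0.5718, -0.1386, 0.1071]
tool_rot: [2.957, -0.474, 0.857]
force: [-0.8, -0.8, -0.2]
grip_width: 0.902
gripper_force: 0.0
q [ 0.212  0.528 -0.017  2.235  3.067  0.181  1.529] height -20.0 off [0.5 0.4 0.2] F [-0.8 -0.8 -0.2] M [ 0.12  0.5  -0.04] w 0.902 0.0 angerr 0.01 clk 19.7
shift(tool,units) [-0.004  0.005 -0.005] shift in goal frame [-0.004  0.005 -0.005] turn units [ 0.      0.0001 -0.    ] deg 0.0
```

```bash
python3 -m crank '[{"gripper":0.9,"x":0,"y":0,"z":0,"rx":0,"ry":0,"rz":0.07},{"gripper":0.9,"x":0,"y":0,"z":0,"rx":0,"ry":0,"rz":0.07},{"gripper":0.9,"x":0,"y":0,"z":0,"rx":0,"ry":0,"rz":0.07},{"gripper":0.9,"x":0,"y":0,"z":0,"rx":0,"ry":0,"rz":0.07},{"gripper":0.9,"x":0,"y":0,"z":0,"rx":0,"ry":0,"rz":0.07},{"gripper":0.9,"x":0,"y":0,"z":0,"rx":0,"ry":0,"rz":0.07},{"gripper":0.9,"x":0,"y":0,"z":0,"rx":0,"ry":0,"rz":0.07},{"gripper":0.9,"x":0,"y":0,"z":0,"rx":0,"ry":0,"rz":0.07},{"gripper":0.9,"x":0,"y":0,"z":0,"rx":0,"ry":0,"rz":0.07},{"gripper":0.9,"x":0,"y":0,"z":0,"rx":0,"ry":0,"rz":0.07},{"gripper":0.9,"x":0,"y":0,"z":0,"rx":0,"ry":0,"rz":0.07},{"gripper":0.9,"x":0,"y":0,"z":0,"rx":0,"ry":0,"rz":0.07}]' 50
python3 -m crank '[{"gripper":0.9,"x":0,"y":0,"z":0,"rx":0,"ry":0,"rz":0.07},{"gripper":0.9,"x":0,"y":0,"z":0,"rx":0,"ry":0,"rz":0.07},{"gripper":0.9,"x":0,"y":0,"z":0,"rx":0,"ry":0,"rz":0.07},{"gripper":0.9,"x":0,"y":0,"z":0,"rx":0,"ry":0,"rz":0.07},{"gripper":0.9,"x":0,"y":0,"z":0,"rx":0,"ry":0,"rz":0.07},{"gripper":0.9,"x":0,"y":0,"z":0,"rx":0,"ry":0,"rz":0.07},{"gripper":0.9,"x":0,"y":0,"z":0,"rx":0,"ry":0,"rz":0.07},{"gripper":0.9,"x":0,"y":0,"z":0,"rx":0,"ry":0,"rz":0.07},{"gripper":0.9,"x":0,"y":0,"z":0,"rx":0,"ry":0,"rz":0.07},{"gripper":0.9,"x":0,"y":0,"z":0,"rx":0,"ry":0,"rz":0.07}]' 50
python3 - <<'E'
from h import *
st(-.0195)
f=robot.grab_frame("wrist");cv2.imwrite("pics/w3.png",f["image"][:,:,::-1])
E
```

```text
clock: 20.9
ee_pos: [0.5718, -0.1388, 0.1071]
tool_rot: [-1.361, 2.312, -0.519]
force: [0.1, -0.3, -1.0]
grip_width: 0.904
gripper_force: 0.0
clock: 21.9
ee_pos: [0.5717, -0.139, 0.107]
tool_rot: [0.516, 2.531, -0.006]
force: [0.2, 0.2, -0.5]
grip_width: 0.901
gripper_force: 0.0
q [ 0.718  0.641 -0.768  2.221  1.952  0.474 -0.5  ] height -20.0 off [ 0.3 -0.   0.2] F [ 0.2  0.2 -0.5] M [0.06 0.56 0.  ] w 0.901 0.0 angerr 0.05 clk 21.9
shift(tool,units) [ 0.004 -0.001 -0.005] shift in goal frame [ 0.004 -0.001 -0.005] turn units [-0.0004 -0.0001 -0.    ] deg 0.0
```

View pics/w3.png

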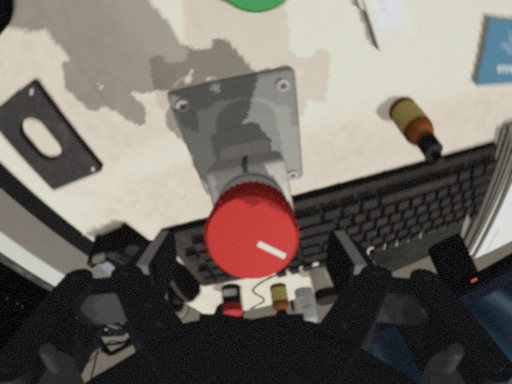

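The cap (px 250,230) is still on the neck, raised and centred between the open fingers. Re-gripping and finishing the turn.

```bash
python3 -m crank '[{"gripper":0,"x":0,"y":0,"z":0,"rx":0,"ry":0,"rz":0},{"gripper":0,"x":0,"y":0,"z":0,"rx":0,"ry":0,"rz":0},{"gripper":0,"x":0,"y":0,"z":0,"rx":0,"ry":0,"rz":0},{"gripper":0,"x":0,"y":0,"z":0,"rx":0,"ry":0,"rz":0},{"gripper":0,"x":0,"y":0,"z":0,"rx":0,"ry":0,"rz":0},{"gripper":0,"x":0,"y":0,"z":0,"rx":0,"ry":0,"rz":0},{"gripper":0,"x":0,"y":0,"z":-0.0017,"rx":0,"ry":0,"rz":-0.07},{"gripper":0,"x":0,"y":0,"z":-0.0017,"rx":0,"ry":0,"rz":-0.07},{"gripper":0,"x":0,"y":0,"z":-0.0017,"rx":0,"ry":0,"rz":-0.07},{"gripper":0,"x":0,"y":0,"z":-0.0017,"rx":0,"ry":0,"rz":-0.07},{"gripper":0,"x":0,"y":0,"z":-0.0017,"rx":0,"ry":0,"rz":-0.07},{"gripper":0,"x":0,"y":0,"z":-0.0017,"rx":0,"ry":0,"rz":-0.07}]' 50
python3 -c "
from h import *
st(-.0195)"
python3 -m crank '[{"gripper":0,"x":0,"y":0,"z":-0.0017,"rx":0,"ry":0,"rz":-0.07},{"gripper":0,"x":0,"y":0,"z":-0.0017,"rx":0,"ry":0,"rz":-0.07},{"gripper":0,"x":0,"y":0,"z":-0.0017,"rx":0,"ry":0,"rz":-0.07},{"gripper":0,"x":0,"y":0,"z":-0.0017,"rx":0,"ry":0,"rz":-0.07},{"gripper":0,"x":0,"y":0,"z":-0.0017,"rx":0,"ry":0,"rz":-0.07},{"gripper":0,"x":0,"y":0,"z":-0.0017,"rx":0,"ry":0,"rz":-0.07},{"gripper":0,"x":0,"y":0,"z":-0.0017,"rx":0,"ry":0,"rz":-0.07},{"gripper":0,"x":0,"y":0,"z":-0.0017,"rx":0,"ry":0,"rz":-0.07},{"gripper":0,"x":0,"y":0,"z":-0.0017,"rx":0,"ry":0,"rz":-0.07},{"gripper":0,"x":0,"y":0,"z":-0.0017,"rx":0,"ry":0,"rz":-0.07},{"gripper":0,"x":0,"y":0,"z":-0.0017,"rx":0,"ry":0,"rz":-0.07},{"gripper":0,"x":0,"y":0,"z":-0.0017,"rx":0,"ry":0,"rz":-0.07}]' 50
python3 -c "
from h import *
st(-.0195)"
```

```text
clock: 23.15
ee_pos: [0.5731, -0.1372, 0.1102]
tool_rot: [-0.641, 2.536, -0.331]
force: [-0.5, 0.0, 7.8]
grip_width: 0.004
gripper_force: 3.4
q [ 0.566  0.573 -0.532  2.224  2.11   0.336  0.205] height -17.9 off [2.9 1.5 1.6] F [-0.5  0.   7.8] M [ 0.15 -0.05  0.05] w 0.004 3.4 angerr 0.27 clk 23.15
shift(tool,units) [0.036 0.003 0.016] shift in goal frame [0.036 0.003 0.016] turn units [-0.0009  0.0021  0.    ] deg 0.3
clock: 24.35
ee_pos: [0.5705, -0.1379, 0.11]
tool_rot: [-2.619, 1.248, -0.809]
force: [-0.2, 0.5, -0.2]
grip_width: 0.001
gripper_force: 0.0
q [ 0.286  0.523 -0.124  2.235  2.768  0.186  1.265] height -16.7 off [0.8 0.7 0.4] F [-0.2  0.5 -0.2] M [0.13 0.58 0.01] w 0.001 0.0 angerr 0.02 clk 24.35
shift(tool,units) [-0.     0.011  0.028] shift in goal frame [-0.     0.011  0.028] turn units [-0.0001 -0.     -0.    ] deg 0.0
```

The gripper closed on nothing. Looking.

Run:
```python
from h import *
f=robot.grab_frame("side");g=robot.grab_frame("wrist")
cv2.imwrite("pics/s4.png",np.hstack([cv2.resize(f["image"][80:260,140:380],(480,360),interpolation=cv2.INTER_CUBIC),cv2.resize(g["image"][:,96:416],(300,360))])[:,:,::-1])
```

```text
(no output)
```

View pics/s4.png

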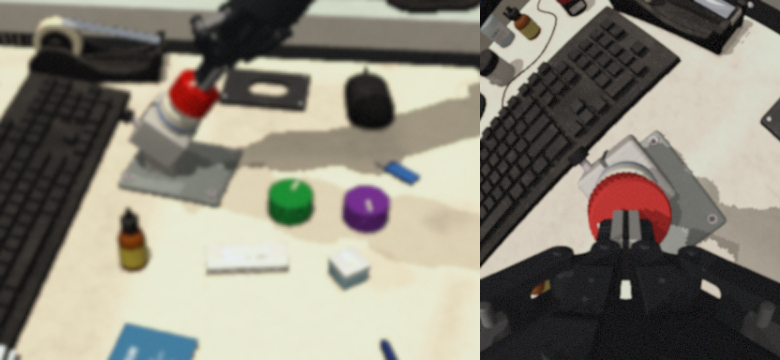

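Run:
```python
from h import *
from scipy.optimize import least_squares
e1=np.cross(N,[0,0,1]);e1/=np.linalg.norm(e1);e2=np.cross(N,e1)
def loc(W):
    d=W-TOP;return np.stack([d@e1,d@e2,d@N],1)*1000
print("e1",e1.round(2),"e2",e2.round(2))
for n in("scene","side","wrist"):
    f=robot.grab_frame(n);m=red(f)&(f["depth"]>0)
    if n=="wrist":
        s=robot.state();T=R.from_rotvec(s["tool_rot"]);v,u=np.nonzero(m);fl=192/np.tan(np.radians(f["vfov"]/2))
        x=u-f["cx"];y=v-f["cy"];r=np.hypot(x,y)+1e-9;th=r/fl;d=f["depth"][m]
        C=np.stack([x/r*np.tan(th)*d,y/r*np.tan(th)*d,d],1)
        W=T.apply(C@f["T_tool_cam"][:3,:3].T+f["T_tool_cam"][:3,3])+s["ee_pos"]
        print("tool x,y in e:",[ (T.as_matrix()[:,i]@e1).round(2) for i in(0,1)],[ (T.as_matrix()[:,i]@e2).round(2) for i in(0,1)],"tcp",loc(np.array([s["ee_pos"]])).round(1))
    else: W=pts(f)[m]
    W=W[np.linalg.norm(W-TOP,axis=1)<.08]
    L=loc(W);c,nn,K=plane(W)
    print(n,len(L),"pct",np.percentile(L,[2,50,98],axis=0).round(1).tolist(),"plane",loc(c[None]).round(1),"tilt to N",np.degrees(np.arccos(abs(nn@N))).round(1),len(K))
```

```text
e1 [ 0.21  0.98 -0.  ] e2 [-0.83  0.17 -0.53]
scene 443 pct [[-26.1, -23.1, -21.9], [-14.0, -5.8, 0.2], [5.9, 19.6, 5.2]] plane [[-11.3  -2.7   0.7]] tilt to N 18.7 196
side 296 pct [[-3.1, -21.0, -19.1], [20.1, -2.1, -2.4], [26.8, 19.7, 7.8]] plane [[19.9 -0.8 -6.2]] tilt to N 58.6 68
tool x,y in e: [np.float64(-0.64), np.float64(-0.77)] [np.float64(-0.77), np.float64(0.64)] tcp [[  0.8  -0.6 -16.9]]
wrist 3561 pct [[-24.2, -24.3, -15.2], [-10.6, -11.9, -0.2], [15.1, 18.1, 5.7]] plane [[-8.7 -8.8  0.5]] tilt to N 13.6 2331
```

```bash
cat > capfit.py <<'E'
from h import *
from scipy.optimize import least_squares
e1=np.cross(N,[0,0,1]);e1/=np.linalg.norm(e1);e2=np.cross(N,e1);E=np.stack([e1,e2,N])
def cloud(names):
    out=[]
    for n in names:
        f=robot.grab_frame(n);m=cv2.erode((red(f)&(f["depth"]>0)).astype(np.uint8),np.ones((2,2)))>0
        if n=="wrist":
            s=robot.state();T=R.from_rotvec(s["tool_rot"]);v,u=np.nonzero(m);fl=192/np.tan(np.radians(f["vfov"]/2))
            x=u-f["cx"];y=v-f["cy"];r=np.hypot(x,y)+1e-9;th=r/fl;d=f["depth"][m]
            C=np.stack([x/r*np.tan(th)*d,y/r*np.tan(th)*d,d],1)
            W=T.apply(C@f["T_tool_cam"][:3,:3].T+f["T_tool_cam"][:3,3])+s["ee_pos"]
        else: W=pts(f)[m]
        W=W[np.linalg.norm(W-TOP,axis=1)<.07]
        out.append((W-TOP)@E.T*1000)
    return out
def res(p,Q):
    n=np.array([p[3],p[4],1]);n/=np.linalg.norm(n);d=Q-p[:3];h=d@n;r=np.linalg.norm(d-np.outer(h,n),axis=1);b=r-25
    return np.where((h>0)&(b>0),np.hypot(h,b),np.maximum(h,b))
def fit(Q):
    best=min((least_squares(res,[x,y,z,0,0],args=(Q,),loss="soft_l1",f_scale=1) for x in(-15,0,15) for y in(-15,0,15) for z in(0,8)),key=lambda o:o.cost)
    return best.x.round(3),np.sqrt(np.mean(res(best.x,Q)**2)).round(2)
if __name__=="__main__":
    C=cloud(["wrist","scene","side"])
    for c in C+[np.vstack([C[0][::4],C[1],C[2]])]:print(len(c),fit(c))
E
python3 capfit.py
```

```text
3315 (array([-2.327e+00,  6.790e-01,  1.986e+00, -2.110e-01,  1.000e-03]), np.float64(1.27))
366 (array([-2.409,  0.383,  2.734, -0.183,  0.011]), np.float64(1.08))
244 (array([-3.096e+00,  6.550e-01,  2.154e+00, -1.980e-01, -2.000e-03]), np.float64(1.16))
1439 (array([-2.899,  0.685,  2.017, -0.202,  0.   ]), np.float64(1.23))
```

Run:
```python
from h import *
f=robot.grab_frame("wrist");s=robot.state();T=R.from_rotvec(s["tool_rot"])
fl=192/np.tan(np.radians(f["vfov"]/2))
for v in range(200,300,6):
    row=[]
    for u in(236,244,251,258,266):
        d=f["depth"][v,u];x=u-f["cx"];y=v-f["cy"];r=np.hypot(x,y);th=r/fl
        C=np.array([x/r*np.tan(th)*d,y/r*np.tan(th)*d,d]);t=(f["T_tool_cam"][:3,:3]@C+f["T_tool_cam"][:3,3])*1000
        row.append(f"{t[0]:.0f},{t[1]:.0f},{t[2]:.0f}{'R' if red(f)[v,u] else ''}")
    print(v,row)
cv2.imwrite("pics/w5.png",cv2.resize(f["image"][150:310,160:340,::-1],(675,600),interpolation=cv2.INTER_CUBIC))
```

```text
200 ['21,-8,-18R', '21,-4,-18R', '21,-1,-17R', '20,3,-16R', '20,7,-15R']
206 ['18,-8,-17R', '18,-4,-18R', '18,-1,-18R', '18,3,-17R', '17,7,-15R']
212 ['15,-8,-19R', '15,-4,-18R', '14,-1,-18R', '14,3,-17R', '14,7,-16R']
218 ['12,-8,-20R', '11,-4,-18R', '11,-1,-18R', '11,3,-17R', '11,7,-16R']
224 ['9,-8,-20R', '11,-4,-27', '11,-1,-27R', '12,3,-28', '8,7,-18R']
230 ['5,-8,-20R', '11,-4,-34', '11,-1,-34', '11,3,-34', '4,8,-18']
236 ['7,-8,-32', '12,-4,-41', '11,-1,-41', '12,3,-42', '7,7,-32']
242 ['7,-8,-38', '11,-4,-47', '11,-1,-47', '11,3,-47', '7,7,-38']
248 ['11,-7,-53', '11,-3,-53', '11,-1,-52', '11,2,-53', '12,6,-53']
254 ['11,-7,-58', '11,-3,-57', '11,-1,-58', '11,2,-57', '12,6,-59']
260 ['14,-6,-67', '13,-3,-66', '9,-1,-59', '12,2,-65', '13,5,-67']
266 ['12,-6,-69', '13,-3,-70', '6,-1,-58', '12,2,-69', '12,5,-68']
272 ['12,-6,-73', '13,-3,-74', '3,-1,-59', '12,2,-73', '13,5,-74']
278 ['12,-6,-77', '10,-3,-74', '1,-1,-60', '9,2,-72', '12,5,-77']
284 ['17,-5,-88', '5,-3,-70', '-3,-1,-59', '3,2,-68', '18,4,-89']
290 ['17,-5,-91', '0,-3,-68', '-6,-1,-59', '1,2,-69', '18,4,-93']
296 ['15,-5,-92', '-1,-3,-70', '-9,-1,-59', '-2,2,-69', '16,4,-93']
```

View pics/w5.png

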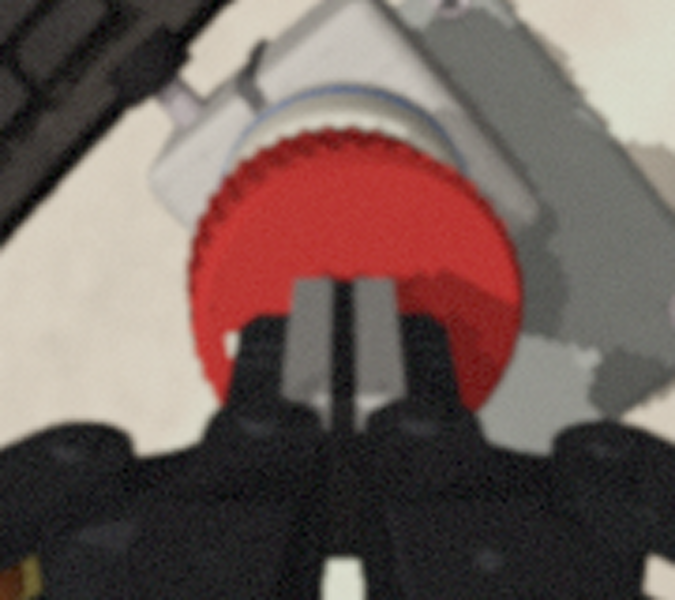

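The shut fingers seem to end about 20 mm short of the reported TCP. I'll back off and measure the tips directly.

```bash
python3 -m crank '[{"gripper":0,"x":0,"y":0,"z":-0.15,"rx":0,"ry":0,"rz":0},{"gripper":0,"x":0,"y":0,"z":-0.15,"rx":0,"ry":0,"rz":0},{"gripper":0,"x":0,"y":0,"z":0,"rx":0,"ry":0,"rz":0}]' 50
cat > tip.py <<'E'
from capfit import *
f=robot.grab_frame("wrist");fl=192/np.tan(np.radians(f["vfov"]/2))
v,u=np.mgrid[150:330,60:440];d=f["depth"][150:330,60:440];x=u-f["cx"];y=v-f["cy"];r=np.hypot(x,y)+1e-9;th=r/fl
C=np.stack([x/r*np.tan(th)*d,y/r*np.tan(th)*d,d],-1)
t=(C@f["T_tool_cam"][:3,:3].T+f["T_tool_cam"][:3,3])*1000
k=(d>0)&(abs(t[...,0])<16)&(t[...,2]>-60)&(abs(t[...,1])<70)&~red(f)[150:330,60:440]
h=t[k];print(len(h));
for y0 in range(-70,70,10):
    q=h[(h[:,1]>=y0)&(h[:,1]<y0+10)]
    if len(q)>10:print(y0,len(q),"z max pct",np.percentile(q[:,2],[90,98,99.8]).round(1))
print("cap",fit(cloud(["wrist"])[0]),fit(np.vstack(cloud(["scene","side"]))))
st(-.02)
E
python3 tip.py
```

```text
clock: 25.1
ee_pos: [0.5546, -0.1349, 0.1364]
tool_rot: [-2.611, 1.258, -0.81]
force: [0.5, 0.3, -0.2]
grip_width: 0.006
gripper_force: 0.0
4789
-70 184 z max pct [179.5 180.5 181. ]
-60 87 z max pct [179.6 180.6 180.7]
-50 59 z max pct [180.7 182.7 182.8]
-40 337 z max pct [180.5 181.9 183.1]
-30 335 z max pct [176.4 178.8 181.2]
-20 348 z max pct [ 41.9  70.7 176.2]
-10 1003 z max pct [ 9.9 11.2 11.9]
0 708 z max pct [-29.9  11.8  12.8]
10 175 z max pct [59.  71.3 72. ]
20 265 z max pct [143.4 146.5 147.8]
30 309 z max pct [141.2 143.5 144.4]
40 302 z max pct [137.4 139.8 140.6]
50 345 z max pct [142.2 145.9 147.8]
60 332 z max pct [140.5 142.6 144.3]
cap (array([-2.637,  1.095,  1.477, -0.213,  0.003]), np.float64(3.23)) (array([-3.088,  0.643,  2.603, -0.2  ,  0.006]), np.float64(1.09))
q [ 0.27   0.454 -0.098  2.253  2.752  0.132  1.268] height 12.6 off [0.5 0.5 0.2] F [ 0.7  0.2 -0.7] M [0.15 0.58 0.07] w -0.003 0.0 angerr 0.03 clk 25.3
shift(tool,units) [0.001 0.008 0.326] shift in goal frame [0.001 0.008 0.326] turn units [ 0.0001  0.0002 -0.    ] deg 0.0
```

```bash
cat >> tip.py <<'E'
for vv in range(200,260,4):
    i=vv-150;print(vv,[f"{t[i,uu-60,0]:.0f},{t[i,uu-60,1]:.0f},{t[i,uu-60,2]:.0f}{'R' if red(f)[vv,uu] else ''}" for uu in(240,244,258,262)])
E
python3 tip.py | tail -15
```

```text
200 ['12,-7,10R', '12,-5,10R', '11,4,12R', '11,6,13R']
204 ['10,-7,10R', '9,-5,11R', '9,4,12R', '9,6,12R']
208 ['7,-7,10R', '7,-5,10R', '7,4,11R', '6,6,12R']
212 ['5,-7,9R', '4,-5,10R', '4,4,12R', '4,6,11R']
216 ['2,-7,10', '2,-5,10', '1,4,11R', '1,6,11R']
220 ['-0,-7,8', '-1,-5,9', '-1,4,10R', '-2,6,11R']
224 ['12,-6,-28', '11,-4,-27', '11,3,-27', '11,5,-26']
228 ['11,-6,-31', '11,-4,-32', '11,3,-32', '11,5,-31']
232 ['11,-6,-36', '11,-4,-36', '11,3,-36', '11,5,-36']
236 ['12,-6,-41', '12,-4,-41', '11,3,-40', '11,5,-40']
240 ['11,-5,-44', '11,-4,-45', '11,3,-45', '11,4,-45']
244 ['10,-5,-47', '11,-4,-48', '12,2,-50', '11,4,-48']
248 ['11,-5,-52', '11,-3,-53', '11,2,-53', '11,4,-52']
252 ['11,-5,-56', '11,-3,-56', '11,2,-55', '11,4,-55']
256 ['13,-5,-62', '10,-3,-58', '11,2,-59', '12,4,-61']
```

Run:
```python
from capfit import *
f=robot.grab_frame("wrist");s=robot.state()
def ang(rv,x,y):
    w=R.from_rotvec(rv).apply([x,y,0]);return np.degrees(np.arctan2(w@e2,w@e1)) # e1,e2: N x e1=e2 -> positive = anticlockwise from outside
im=f["image"].astype(int);rm=red(f);
c=cv2.morphologyEx(rm.astype(np.uint8),cv2.MORPH_CLOSE,np.ones((15,15)))>0
w=c&(im.min(-1)>130);v,u=np.nonzero(w);print(len(u),"line c",u.mean(),v.mean(),"cap c",np.nonzero(rm)[1].mean(),np.nonzero(rm)[0].mean())
p=np.stack([u,v],1)-[u.mean(),v.mean()];d=np.linalg.svd(p,full_matrices=0)[2][0];print("dir",d,"ends",u.min(),u.max(),v.min(),v.max())
print("w",ang([2.695,.75,.712],18,13),"w2",ang([2.004,1.747,.461],21,22),"w3",ang([.516,2.531,-.006],-12,27),"now +-",ang(s["tool_rot"],-d[1],d[0]))
cv2.imwrite("pics/w6.png",cv2.resize(f["image"][100:310,130:370,::-1],(686,600),interpolation=cv2.INTER_CUBIC))
```

```text
144 line c 235.86805555555554 219.4375 cap c 253.24218270999387 202.85959534028203
dir [-0.79529039  0.60622867] ends 45 250 214 381
w -82.83309509056085 w2 -42.293342157818984 w3 -35.09542500496474 now +- -2.2013320917977786
```

View pics/w6.png

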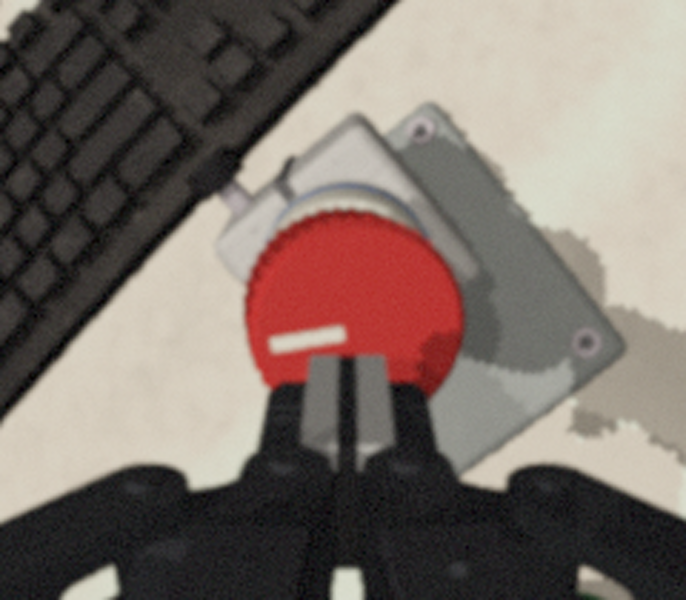

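What the last looks show:
- The line on the cap turned by 408°, matching what I commanded.
- The real finger ends sit about 24 mm behind the reported TCP (shut), so the first grip held only the top edge. The second closed above the cap and pushed it askew: fitted top h≈2 mm, tilted 11°.

I'll re-grip much deeper, closing along the tilt direction, and continue turning.

```bash
python3 -m crank '[{"gripper":1,"x":0,"y":0,"z":0,"rx":0,"ry":0,"rz":0.07},{"gripper":1,"x":0,"y":0,"z":0,"rx":0,"ry":0,"rz":0.07},{"gripper":1,"x":0,"y":0,"z":0,"rx":0,"ry":0,"rz":0.07},{"gripper":1,"x":0,"y":0,"z":0,"rx":0,"ry":0,"rz":0.07},{"gripper":1,"x":0,"y":0,"z":0,"rx":0,"ry":0,"rz":0.07},{"gripper":1,"x":0,"y":0,"z":0,"rx":0,"ry":0,"rz":0.07},{"gripper":1,"x":0,"y":0,"z":0,"rx":0,"ry":0,"rz":0.07},{"gripper":1,"x":0,"y":0,"z":0,"rx":0,"ry":0,"rz":0.07},{"gripper":1,"x":0,"y":0,"z":0,"rx":0,"ry":0,"rz":0.07},{"gripper":1,"x":0,"y":0,"z":0,"rx":0,"ry":0,"rz":0.07},{"gripper":1,"x":0,"y":0,"z":0,"rx":0,"ry":0,"rz":0.07},{"gripper":1,"x":0,"y":0,"z":0,"rx":0,"ry":0,"rz":0.07}]' 50
python3 -m crank '[{"gripper":1,"x":0,"y":0,"z":0,"rx":0,"ry":0,"rz":0.07},{"gripper":1,"x":0,"y":0,"z":0,"rx":0,"ry":0,"rz":0.07},{"gripper":1,"x":0,"y":0,"z":0,"rx":0,"ry":0,"rz":0.07},{"gripper":1,"x":0,"y":0,"z":0,"rx":0,"ry":0,"rz":0.07},{"gripper":1,"x":0,"y":0,"z":0,"rx":0,"ry":0,"rz":0.047}]' 50
cat > tips2.py <<'E'
from capfit import *
f=robot.grab_frame("wrist");fl=192/np.tan(np.radians(f["vfov"]/2))
v,u=np.mgrid[0:384,0:512];d=f["depth"];x=u-f["cx"];y=v-f["cy"];r=np.hypot(x,y)+1e-9;th=r/fl
C=np.stack([x/r*np.tan(th)*d,y/r*np.tan(th)*d,d],-1)
t=(C@f["T_tool_cam"][:3,:3].T+f["T_tool_cam"][:3,3])*1000
k=(d>0)&(t[...,2]<0)&(abs(t[...,1])<65)&(abs(t[...,0])<16)&~red(f)
h=t[k]
for y0 in range(-65,65,5):
    q=h[(h[:,1]>=y0)&(h[:,1]<y0+5)]
    if len(q)>15:print(y0,len(q),"z",np.percentile(q[:,2],[50,95,99]).round(1),"x",np.median(q[:,0]).round())
st(-.042)
s=robot.state();M=R.from_rotvec(s["tool_rot"]).as_matrix();print("tool x,y in e",(E@M[:,:2]).round(2).tolist())
E
python3 tips2.py; python3 -c "
from capfit import *
C=cloud(['wrist','scene','side'])
for c in C: print(fit(c))"
```

```text
clock: 26.75
ee_pos: [0.5547, -0.135, 0.1349]
tool_rot: [-0.621, 2.545, -0.325]
force: [-0.8, 0.4, -0.1]
grip_width: 1.001
gripper_force: 0.0
clock: 27.25
ee_pos: [0.5546, -0.1352, 0.1349]
tool_rot: [0.265, 2.572, -0.078]
force: [-0.3, -0.5, -0.1]
grip_width: 1.002
gripper_force: 0.0
-65 2299 z [-97.4 -84.2 -79.1] x 10.0
-60 2562 z [-109.8  -83.3  -58. ] x 6.0
-55 1389 z [-88.7 -55.6 -44.7] x 6.0
-50 968 z [-80.9 -46.1 -41. ] x 11.0
-45 1785 z [-61.2 -39.1 -36.1] x 6.0
-40 440 z [-103.   -86.6  -84.5] x 9.0
-35 586 z [-120.5 -100.6  -92.8] x 11.0
-30 695 z [-119.1 -106.3  -99.5] x 11.0
-25 317 z [-121.4 -106.5 -100.8] x 12.0
-20 215 z [-102.4  -98.1  -95. ] x 10.0
-15 553 z [-103.1  -95.2  -94.6] x 10.0
-10 1142 z [-109.   -96.2  -94.8] x 11.0
-5 1317 z [-111.4  -98.   -95.8] x 11.0
0 1307 z [-111.2  -97.8  -96. ] x 10.0
5 1186 z [-109.4  -96.4  -94.7] x 11.0
10 570 z [-103.3  -95.6  -94.5] x 10.0
15 237 z [-102.1  -96.7  -94.6] x 10.0
20 303 z [-121.4 -105.1 -100.4] x 12.0
25 705 z [-118.9 -105.8  -98.5] x 11.0
30 620 z [-120.1 -101.1  -96.4] x 11.0
35 463 z [-103.2  -86.6  -84.6] x 10.0
40 1750 z [-61.2 -39.1 -36.1] x 5.0
45 960 z [-79.6 -45.5 -41. ] x 11.0
50 1339 z [-89.1 -57.1 -44.6] x 5.0
55 2421 z [-110.6  -81.6  -53.4] x 6.0
60 2452 z [-98.6 -84.2 -78.9] x 10.0
q [ 0.666  0.527 -0.661  2.242  1.902  0.355 -0.292] height 12.8 off [0.2 0.1 0.1] F [-0.3 -0.3 -0.2] M [0.13 0.54 0.01] w 1.001 0.0 angerr 0.05 clk 27.3
shift(tool,units) [ 0.002 -0.001  0.548] shift in goal frame [ 0.002 -0.001  0.548] turn units [-0.0001 -0.0004 -0.    ] deg 0.0
tool x,y in e [[-0.0, 1.0], [1.0, 0.0], [0.0, -0.0]]
(array([-3.088, -1.047,  1.839, -0.212, -0.007]), np.float64(0.58))
(array([-2.547,  0.455,  2.749, -0.198,  0.01 ]), np.float64(1.0))
(array([-2.905,  0.514,  2.268, -0.198, -0.026]), np.float64(1.15))
```

Open tips are at z=-36 and the palm at z=-95, so the real tool is uniformly about 22 mm shorter than reported. Descending to h=-48 for a full-depth grip.

```bash
python3 -m crank '[{"gripper":1,"x":0,"y":0,"z":0.2,"rx":0,"ry":0,"rz":0},{"gripper":1,"x":0,"y":0,"z":0.2,"rx":0,"ry":0,"rz":0},{"gripper":1,"x":0,"y":0,"z":0.2,"rx":0,"ry":0,"rz":0},{"gripper":1,"x":0,"y":0,"z":0,"rx":0,"ry":0,"rz":0},{"gripper":1,"x":0,"y":0,"z":0,"rx":0,"ry":0,"rz":0}]' 40
python3 -c "
from h import *
st(-.048)"
python3 -m crank '[{"gripper":0.3,"x":0,"y":0,"z":0,"rx":0,"ry":0,"rz":0},{"gripper":0.3,"x":0,"y":0,"z":0,"rx":0,"ry":0,"rz":0},{"gripper":0.3,"x":0,"y":0,"z":0,"rx":0,"ry":0,"rz":0},{"gripper":0.3,"x":0,"y":0,"z":0,"rx":0,"ry":0,"rz":0},{"gripper":0.3,"x":0,"y":0,"z":0,"rx":0,"ry":0,"rz":0}]' 40
python3 -c "
from capfit import *
st(-.048)
for c in cloud(['wrist','scene','side']): print(len(c),fit(c))"
```

```text
clock: 27.95
ee_pos: [0.5855, -0.141, 0.0841]
tool_rot: [0.256, 2.574, -0.079]
force: [-0.0, 0.6, 0.5]
grip_width: 1.0
gripper_force: 0.0
q [ 0.666  0.686 -0.698  2.202  2.053  0.47  -0.385] height -46.9 off [0.2 0.9 0. ] F [-0.   0.6  0.5] M [ 0.11  0.5  -0.03] w 1.0 0.0 angerr 0.07 clk 27.95
shift(tool,units) [ 0.    -0.009  0.011] shift in goal frame [ 0.    -0.009  0.011] turn units [ 0.0003 -0.0005  0.    ] deg 0.1
clock: 28.45
ee_pos: [0.5855, -0.142, 0.0857]
tool_rot: [0.257, 2.571, -0.083]
force: [-4.0, -0.5, 6.6]
grip_width: 0.61
gripper_force: 38.9
q [ 0.667  0.683 -0.699  2.203  2.053  0.472 -0.386] height -45.6 off [ 0.9 -0.2  0.6] F [-4.  -0.5  6.6] M [-0.13  0.68 -0.18] w 0.61 38.9 angerr 0.15 clk 28.45
shift(tool,units) [ 0.011 -0.     0.024] shift in goal frame [ 0.011 -0.     0.024] turn units [-0.0009  0.0009  0.    ] deg 0.2
6860 (array([-3.179e+00, -1.218e+00,  1.632e+00, -2.120e-01,  2.000e-03]), np.float64(0.8))
150 (array([-25.808,  17.661,  39.692,  -0.435,   0.277]), np.float64(3.02))
61 (array([1.34775e+02, 3.23560e+01, 1.55744e+02, 7.74000e-01, 1.54000e-01]), np.float64(2.02))
```

```bash
python3 -m crank '[{"gripper":0.3,"x":0,"y":0,"z":0,"rx":0,"ry":0,"rz":0},{"gripper":0.3,"x":0,"y":0,"z":0,"rx":0,"ry":0,"rz":0},{"gripper":0.3,"x":0,"y":0,"z":0,"rx":0,"ry":0,"rz":0}]' 100
python3 -c "
from capfit import *
st(-.048)
for c in cloud(['wrist']): print(len(c),fit(c))"
python3 -m crank '[{"gripper":0.3,"x":0,"y":0,"z":-0.0017,"rx":0,"ry":0,"rz":-0.07},{"gripper":0.3,"x":0,"y":0,"z":-0.0017,"rx":0,"ry":0,"rz":-0.07},{"gripper":0.3,"x":0,"y":0,"z":-0.0017,"rx":0,"ry":0,"rz":-0.07},{"gripper":0.3,"x":0,"y":0,"z":-0.0017,"rx":0,"ry":0,"rz":-0.07}]' 100
python3 -c "
from capfit import *
st(-.048)
for c in cloud(['wrist']): print(len(c),fit(c))"
```

```text
clock: 28.9
ee_pos: [0.5853, -0.1421, 0.086]
tool_rot: [0.257, 2.57, -0.084]
force: [-7.3, -1.0, 10.0]
grip_width: 0.578
gripper_force: 98.1
q [ 0.667  0.682 -0.699  2.204  2.053  0.473 -0.386] height -45.2 off [ 0.9 -0.4  0.6] F [-7.3 -1.  10. ] M [-0.32  0.65 -0.23] w 0.578 98.1 angerr 0.2 clk 28.9
shift(tool,units) [0.011 0.002 0.028] shift in goal frame [0.011 0.002 0.028] turn units [-0.0013  0.0011  0.    ] deg 0.2
6796 (array([-3.170e+00, -1.233e+00,  1.482e+00, -2.090e-01,  2.000e-03]), np.float64(0.55))
clock: 29.35
ee_pos: [0.5856, -0.1413, 0.0865]
tool_rot: [-0.509, 2.56, -0.296]
force: [-2.4, 1.1, 4.3]
grip_width: 0.578
gripper_force: 99.1
q [ 0.563  0.638 -0.534  2.206  2.177  0.376  0.054] height -44.9 off [1.3 0.4 0.7] F [-2.4  1.1  4.3] M [ 0.21  0.35 -0.03] w 0.578 99.1 angerr 0.13 clk 29.35
shift(tool,units) [0.016 0.002 0.031] shift in goal frame [0.015 0.002 0.031] turn units [-0.0007  0.0008  0.    ] deg 0.1
4971 (array([-1.455, -3.343,  1.836, -0.175, -0.115]), np.float64(0.56))
```

The cap turns with the grip under low force. Continuing to a total above 1.6 turns before lifting.

```bash
python3 -m crank '[{"gripper":0.3,"x":0,"y":0,"z":-0.0017,"rx":0,"ry":0,"rz":-0.07},{"gripper":0.3,"x":0,"y":0,"z":-0.0017,"rx":0,"ry":0,"rz":-0.07},{"gripper":0.3,"x":0,"y":0,"z":-0.0017,"rx":0,"ry":0,"rz":-0.07},{"gripper":0.3,"x":0,"y":0,"z":-0.0017,"rx":0,"ry":0,"rz":-0.07},{"gripper":0.3,"x":0,"y":0,"z":-0.0017,"rx":0,"ry":0,"rz":-0.07},{"gripper":0.3,"x":0,"y":0,"z":-0.0017,"rx":0,"ry":0,"rz":-0.07},{"gripper":0.3,"x":0,"y":0,"z":-0.0017,"rx":0,"ry":0,"rz":-0.07},{"gripper":0.3,"x":0,"y":0,"z":-0.0017,"rx":0,"ry":0,"rz":-0.07},{"gripper":0.3,"x":0,"y":0,"z":-0.0017,"rx":0,"ry":0,"rz":-0.07},{"gripper":0.3,"x":0,"y":0,"z":-0.0017,"rx":0,"ry":0,"rz":-0.07}]' 80
python3 -c "
from capfit import *
st(-.042)
for c in cloud(['wrist']): print(len(c),fit(c))"
python3 -m crank '[{"gripper":0.3,"x":0,"y":0,"z":-0.0017,"rx":0,"ry":0,"rz":-0.07},{"gripper":0.3,"x":0,"y":0,"z":-0.0017,"rx":0,"ry":0,"rz":-0.07},{"gripper":0.3,"x":0,"y":0,"z":-0.0017,"rx":0,"ry":0,"rz":-0.07},{"gripper":0.3,"x":0,"y":0,"z":-0.0017,"rx":0,"ry":0,"rz":-0.07},{"gripper":0.3,"x":0,"y":0,"z":-0.0017,"rx":0,"ry":0,"rz":-0.07},{"gripper":0.3,"x":0,"y":0,"z":-0.0017,"rx":0,"ry":0,"rz":-0.07},{"gripper":0.3,"x":0,"y":0,"z":-0.0017,"rx":0,"ry":0,"rz":-0.07},{"gripper":0.3,"x":0,"y":0,"z":-0.0017,"rx":0,"ry":0,"rz":-0.07},{"gripper":0.3,"x":0,"y":0,"z":-0.0017,"rx":0,"ry":0,"rz":-0.07},{"gripper":0.3,"x":0,"y":0,"z":-0.0017,"rx":0,"ry":0,"rz":-0.07}]' 80
python3 -c "
from capfit import *
st(-.042)
for c in cloud(['wrist']): print(len(c),fit(c))"
```

```text
clock: 30.4
ee_pos: [0.5845, -0.1386, 0.0862]
tool_rot: [-2.252, 1.686, -0.727]
force: [1.2, 3.5, -1.7]
grip_width: 0.58
gripper_force: 93.4
q [ 0.319  0.588 -0.177  2.214  2.705  0.234  0.939] height -44.3 off [ 0.6  3.1 -0.1] F [ 1.2  3.5 -1.7] M [ 1.21  0.34 -0.16] w 0.58 93.4 angerr 0.25 clk 30.4
shift(tool,units) [ 0.028  0.014 -0.023] shift in goal frame [ 0.028  0.014 -0.023] turn units [-0.0001  0.0021  0.    ] deg 0.2
7521 (array([ 4.361, -2.735,  2.273,  0.142, -0.153]), np.float64(0.53))
clock: 31.45
ee_pos: [0.5817, -0.1407, 0.0863]
tool_rot: [2.866, 0.253, 0.782]
force: [0.6, 1.2, -5.6]
grip_width: 0.578
gripper_force: 81.3
q [0.133 0.582 0.095 2.223 3.357 0.221 1.722] height -43.0 off [-1.6  0.8 -1.1] F [ 0.6  1.2 -5.6] M [ 0.5   1.09 -0.24] w 0.578 81.3 angerr 0.29 clk 31.45
shift(tool,units) [ 0.017  0.011 -0.01 ] shift in goal frame [ 0.018  0.011 -0.01 ] turn units [-0.0007  0.0023  0.    ] deg 0.3
7982 (array([2.542, 2.745, 2.98 , 0.146, 0.118]), np.float64(0.52))
```

Total turn is about 610°. A gentle 2 mm test pull will show whether it is free.

```bash
python3 -m crank '[{"gripper":0.3,"x":0.01,"y":0.01,"z":-0.01,"rx":0,"ry":0,"rz":0},{"gripper":0.3,"x":0,"y":0,"z":-0.01,"rx":0,"ry":0,"rz":0}]' 80
python3 -c "
from capfit import *
st(-.042)
for c in cloud(['wrist']): print(len(c),fit(c))"
```

```text
clock: 31.7
ee_pos: [0.5817, -0.1404, 0.0878]
tool_rot: [2.869, 0.251, 0.781]
force: [7.1, -1.2, -20.5]
grip_width: 0.575
gripper_force: 82.6
q [0.137 0.579 0.09  2.22  3.357 0.213 1.72 ] height -41.6 off [-0.9  1.  -0.6] F [  7.1  -1.2 -20.5] M [0.71 1.68 0.18] w 0.575 82.6 angerr 0.38 clk 31.7
shift(tool,units) [0.008 0.012 0.004] shift in goal frame [0.008 0.012 0.004] turn units [-0.0016  0.0027  0.    ] deg 0.4
7913 (array([2.479, 1.321, 3.817, 0.144, 0.062]), np.float64(0.54))
```

Run:
```python
from capfit import *
a=lambda rv,x,y:np.degrees(np.arctan2(*(E[[1,0]]@R.from_rotvec(rv).apply([x,y,0]))))
th=a([-2.611,1.258,-.81],-15,-77);print("after push",th,"rel home",(th+82.8)%360,"rise mod 7.2:",((th+82.8)%360)/50)
```

```text
after push -28.52664461507421 rel home 54.273355384925786 rise mod 7.2: 1.0854671076985156
```

```bash
cat > line.py <<'E'
from capfit import *
def line():
    f=robot.grab_frame("wrist");s=robot.state();im=f["image"].astype(int);rm=red(f).astype(np.uint8)
    n,lab,stt,_=cv2.connectedComponentsWithStats(rm);i=1+np.argmax(stt[1:,4]);cs,_=cv2.findContours((lab==i).astype(np.uint8),0,1)
    hull=np.zeros_like(rm);cv2.fillPoly(hull,[cv2.convexHull(max(cs,key=len))],1);hull=cv2.erode(hull,np.ones((7,7)))
    w=(hull>0)&(im.min(-1)>95)&(rm==0);n,lab,stt,_=cv2.connectedComponentsWithStats(w.astype(np.uint8));i=1+np.argmax(stt[1:,4]);v,u=np.nonzero(lab==i)
    c=np.argwhere(hull)[:,::-1].mean(0);m=np.array([u.mean(),v.mean()]);d=np.linalg.svd(np.stack([u,v],1)-m,full_matrices=0)[2][0];d*=np.sign(d@(m-c))
    w3=R.from_rotvec(s["tool_rot"]).apply([-d[1],d[0],0]);th=np.degrees(np.arctan2(w3@e2,w3@e1))
    print("line px",len(u),m.round(),"cap",c.round(),"dir",d.round(2),"angle rel home",round((th+82.8)%360,1))
if __name__=="__main__": line();st(-.042)
E
python3 line.py
```

```text
line px 267 [268. 276.] cap [252. 248.] dir [0.84 0.54] angle rel home 251.7
q [0.137 0.578 0.09  2.22  3.358 0.213 1.721] height -41.5 off [-0.6  0.8 -0.5] F [  2.7   0.5 -13.9] M [0.78 1.71 0.3 ] w 0.575 83.9 angerr 0.33 clk 31.8
shift(tool,units) [0.006 0.009 0.005] shift in goal frame [0.006 0.009 0.005] turn units [-0.0014  0.0024  0.    ] deg 0.3
```

The line reads 252° from home and the pull met about 20 N. So the early high grip only turned the cap about 54°, and it is still threaded at roughly 0.7 turn. I'll relax the pull and keep turning.

```bash
python3 -m crank '[{"gripper":0.3,"x":0,"y":0,"z":0.01,"rx":0,"ry":0,"rz":-0.07},{"gripper":0.3,"x":0,"y":0,"z":-0.0017,"rx":0,"ry":0,"rz":-0.07},{"gripper":0.3,"x":0,"y":0,"z":-0.0017,"rx":0,"ry":0,"rz":-0.07},{"gripper":0.3,"x":0,"y":0,"z":-0.0017,"rx":0,"ry":0,"rz":-0.07},{"gripper":0.3,"x":0,"y":0,"z":-0.0017,"rx":0,"ry":0,"rz":-0.07},{"gripper":0.3,"x":0,"y":0,"z":-0.0017,"rx":0,"ry":0,"rz":-0.07},{"gripper":0.3,"x":0,"y":0,"z":-0.0017,"rx":0,"ry":0,"rz":-0.07},{"gripper":0.3,"x":0,"y":0,"z":-0.0017,"rx":0,"ry":0,"rz":-0.07},{"gripper":0.3,"x":0,"y":0,"z":-0.0017,"rx":0,"ry":0,"rz":-0.07},{"gripper":0.3,"x":0,"y":0,"z":-0.0017,"rx":0,"ry":0,"rz":-0.07}]' 80
python3 line.py
python3 -m crank '[{"gripper":1,"x":0,"y":0,"z":0,"rx":0,"ry":0,"rz":0},{"gripper":1,"x":0,"y":0,"z":0,"rx":0,"ry":0,"rz":0},{"gripper":1,"x":0,"y":0,"z":0,"rx":0,"ry":0,"rz":0},{"gripper":1,"x":0,"y":0,"z":0,"rx":0,"ry":0,"rz":0.07},{"gripper":1,"x":0,"y":0,"z":0,"rx":0,"ry":0,"rz":0.07},{"gripper":1,"x":0,"y":0,"z":0,"rx":0,"ry":0,"rz":0.07},{"gripper":1,"x":0,"y":0,"z":0,"rx":0,"ry":0,"rz":0.07},{"gripper":1,"x":0,"y":0,"z":0,"rx":0,"ry":0,"rz":0.07},{"gripper":1,"x":0,"y":0,"z":0,"rx":0,"ry":0,"rz":0.07},{"gripper":1,"x":0,"y":0,"z":0,"rx":0,"ry":0,"rz":0.07},{"gripper":1,"x":0,"y":0,"z":0,"rx":0,"ry":0,"rz":0.07},{"gripper":1,"x":0,"y":0,"z":0,"rx":0,"ry":0,"rz":0.07}]' 50
python3 -c "
from line import *
line();st(-.041)
for c in cloud(['wrist']): print(len(c),fit(c))"
```

```text
clock: 32.8
ee_pos: [0.5814, -0.1423, 0.0902]
tool_rot: [1.797, 1.931, 0.386]
force: [-1.2, -0.3, -7.1]
grip_width: 0.569
gripper_force: 85.8
line px 194 [268. 277.] cap [253. 248.] dir [0.84 0.55] angle rel home 335.9
q [-0.089  0.61   0.426  2.228  3.954  0.322  2.565] height -39.7 off [-0.1 -0.7  0. ] F [-4.4  0.5 -3.3] M [0.02 1.91 0.13] w 0.577 86.2 angerr 0.17 clk 32.85
shift(tool,units) [0.007 0.001 0.023] shift in goal frame [0.007 0.001 0.023] turn units [-0.0014  0.0002  0.    ] deg 0.2
clock: 34.05
ee_pos: [0.5848, -0.1419, 0.0918]
tool_rot: [2.807, 0.446, 0.766]
force: [0.1, -0.7, 0.1]
grip_width: 1.003
gripper_force: 0.0
line px 290 [266. 255.] cap [247. 252.] dir [ 0.81 -0.58] angle rel home 328.2
q [0.117 0.575 0.121 2.218 3.428 0.22  1.785] height -40.0 off [ 3.  -0.9  2. ] F [-0.3 -0.2  0.8] M [ 0.13  0.51 -0.03] w 1.003 0.0 angerr 0.2 clk 34.1
shift(tool,units) [-0.031 -0.021  0.01 ] shift in goal frame [-0.031 -0.02   0.01 ] turn units [ 0.0007 -0.0015  0.    ] deg 0.2
7621 (array([ 0.237,  0.918,  5.661, -0.018,  0.08 ]), np.float64(0.52))
```

```bash
python3 -m crank '[{"gripper":1,"x":-0.03,"y":-0.02,"z":0.02,"rx":0,"ry":0,"rz":0},{"gripper":1,"x":0,"y":0,"z":0,"rx":0,"ry":0,"rz":0.07},{"gripper":1,"x":0,"y":0,"z":0,"rx":0,"ry":0,"rz":0.07},{"gripper":1,"x":0,"y":0,"z":0,"rx":0,"ry":0,"rz":0.07},{"gripper":1,"x":0,"y":0,"z":0,"rx":0,"ry":0,"rz":0.07},{"gripper":1,"x":0,"y":0,"z":0,"rx":0,"ry":0,"rz":0.07},{"gripper":1,"x":0,"y":0,"z":0,"rx":0,"ry":0,"rz":0.07},{"gripper":1,"x":0,"y":0,"z":0,"rx":0,"ry":0,"rz":0.07},{"gripper":1,"x":0,"y":0,"z":0,"rx":0,"ry":0,"rz":0.07},{"gripper":1,"x":0,"y":0,"z":0,"rx":0,"ry":0,"rz":0.07},{"gripper":1,"x":0,"y":0,"z":0,"rx":0,"ry":0,"rz":0.07},{"gripper":1,"x":0,"y":0,"z":0,"rx":0,"ry":0,"rz":0.07}]' 50
python3 -m crank '[{"gripper":1,"x":0,"y":0,"z":0,"rx":0,"ry":0,"rz":0.07},{"gripper":1,"x":0,"y":0,"z":0,"rx":0,"ry":0,"rz":0.07},{"gripper":1,"x":0,"y":0,"z":0,"rx":0,"ry":0,"rz":0.07},{"gripper":1,"x":0,"y":0,"z":0,"rx":0,"ry":0,"rz":0.07},{"gripper":1,"x":0,"y":0,"z":0,"rx":0,"ry":0,"rz":0.07},{"gripper":1,"x":0,"y":0,"z":0,"rx":0,"ry":0,"rz":0.07},{"gripper":1,"x":0,"y":0,"z":0,"rx":0,"ry":0,"rz":0.07},{"gripper":1,"x":0,"y":0,"z":0,"rx":0,"ry":0,"rz":0.07},{"gripper":1,"x":0,"y":0,"z":0,"rx":0,"ry":0,"rz":0.07},{"gripper":1,"x":0,"y":0,"z":0,"rx":0,"ry":0,"rz":0.07},{"gripper":1,"x":0,"y":0,"z":0,"rx":0,"ry":0,"rz":0.07},{"gripper":1,"x":0,"y":0,"z":0,"rx":0,"ry":0,"rz":0.07}]' 50
python3 -c "
from line import *
line();st(-.042)
for c in cloud(['wrist']): print(len(c),fit(c))"
```

```text
clock: 35.35
ee_pos: [0.5816, -0.1411, 0.0869]
tool_rot: [-2.246, 1.695, -0.731]
force: [0.1, 0.2, -0.1]
grip_width: 1.0
gripper_force: 0.0
clock: 36.55
ee_pos: [0.5814, -0.1415, 0.0868]
tool_rot: [-0.115, 2.592, -0.188]
force: [-0.4, -0.2, -0.9]
grip_width: 1.004
gripper_force: 0.0
line px 254 [238. 285.] cap [252. 259.] dir [-0.65  0.76] angle rel home 328.8
q [ 0.626  0.657 -0.628  2.213  2.104  0.427 -0.167] height -42.7 off [-1.9 -0.3 -1.1] F [ 0.8 -0.6  0.6] M [0.1  0.54 0.01] w 0.999 0.0 angerr 0.1 clk 36.6
shift(tool,units) [-0.022  0.    -0.007] shift in goal frame [-0.022  0.    -0.007] turn units [-0.0007 -0.0004 -0.    ] deg 0.1
3933 (array([ 0.894, -1.052,  5.858, -0.017,  0.077]), np.float64(0.58))
```

```bash
python3 -m crank '[{"gripper":0.3,"x":-0.02,"y":0,"z":0,"rx":0,"ry":0,"rz":0},{"gripper":0.3,"x":0,"y":0,"z":0,"rx":0,"ry":0,"rz":0},{"gripper":0.3,"x":0,"y":0,"z":0,"rx":0,"ry":0,"rz":0},{"gripper":0.3,"x":0,"y":0,"z":0,"rx":0,"ry":0,"rz":0},{"gripper":0.3,"x":0,"y":0,"z":0,"rx":0,"ry":0,"rz":0},{"gripper":0.3,"x":0,"y":0,"z":-0.0017,"rx":0,"ry":0,"rz":-0.07},{"gripper":0.3,"x":0,"y":0,"z":-0.0017,"rx":0,"ry":0,"rz":-0.07},{"gripper":0.3,"x":0,"y":0,"z":-0.0017,"rx":0,"ry":0,"rz":-0.07},{"gripper":0.3,"x":0,"y":0,"z":-0.0017,"rx":0,"ry":0,"rz":-0.07},{"gripper":0.3,"x":0,"y":0,"z":-0.0017,"rx":0,"ry":0,"rz":-0.07},{"gripper":0.3,"x":0,"y":0,"z":-0.0017,"rx":0,"ry":0,"rz":-0.07},{"gripper":0.3,"x":0,"y":0,"z":-0.0017,"rx":0,"ry":0,"rz":-0.07}]' 60
python3 -c "
from line import *
line();st(-.042)
for c in cloud(['wrist']): print(len(c),fit(c))"
python3 -m crank '[{"gripper":0.3,"x":0,"y":0,"z":-0.0017,"rx":0,"ry":0,"rz":-0.07},{"gripper":0.3,"x":0,"y":0,"z":-0.0017,"rx":0,"ry":0,"rz":-0.07},{"gripper":0.3,"x":0,"y":0,"z":-0.0017,"rx":0,"ry":0,"rz":-0.07},{"gripper":0.3,"x":0,"y":0,"z":-0.0017,"rx":0,"ry":0,"rz":-0.07},{"gripper":0.3,"x":0,"y":0,"z":-0.0017,"rx":0,"ry":0,"rz":-0.07},{"gripper":0.3,"x":0,"y":0,"z":-0.0017,"rx":0,"ry":0,"rz":-0.07},{"gripper":0.3,"x":0,"y":0,"z":-0.0017,"rx":0,"ry":0,"rz":-0.07},{"gripper":0.3,"x":0,"y":0,"z":-0.0017,"rx":0,"ry":0,"rz":-0.07},{"gripper":0.3,"x":0,"y":0,"z":-0.0017,"rx":0,"ry":0,"rz":-0.07},{"gripper":0.3,"x":0,"y":0,"z":-0.0017,"rx":0,"ry":0,"rz":-0.07},{"gripper":0.3,"x":0,"y":0,"z":-0.0017,"rx":0,"ry":0,"rz":-0.07},{"gripper":0.3,"x":0,"y":0,"z":-0.0017,"rx":0,"ry":0,"rz":-0.07}]' 60
python3 -c "
from line import *
line();st(-.042)
for c in cloud(['wrist']): print(len(c),fit(c))"
```

```text
clock: 37.85
ee_pos: [0.5819, -0.142, 0.0888]
tool_rot: [-1.434, 2.278, -0.539]
force: [-2.9, -2.6, 1.7]
grip_width: 0.568
gripper_force: 61.4
line px 268 [237. 281.] cap [251. 254.] dir [-0.62  0.78] angle rel home 30.7
q [ 0.433  0.596 -0.338  2.215  2.398  0.283  0.541] height -40.9 off [-0.1 -0.2 -0. ] F [-2.3  0.2  3.3] M [ 0.02  0.57 -0.07] w 0.571 61.6 angerr 0.11 clk 37.9
shift(tool,units) [-0.002  0.     0.011] shift in goal frame [-0.002  0.     0.011] turn units [-0.0003 -0.0009 -0.    ] deg 0.1
7415 (array([ 0.48 , -0.719,  6.599, -0.072,  0.026]), np.float64(0.59))
clock: 39.15
ee_pos: [0.5815, -0.1403, 0.0909]
tool_rot: [2.954, -0.387, 0.852]
force: [-3.0, -0.3, 4.1]
grip_width: 0.572
gripper_force: 61.6
line px 249 [237. 280.] cap [251. 251.] dir [-0.63  0.78] angle rel home 131.0
q [0.191 0.571 0.012 2.222 3.15  0.212 1.505] height -38.9 off [0.9 0.8 0.4] F [-1.6 -0.6  4.4] M [-0.11  0.27 -0.12] w 0.571 61.7 angerr 0.08 clk 39.2
shift(tool,units) [-0.008  0.01   0.031] shift in goal frame [-0.008  0.01   0.031] turn units [-0.0002 -0.0006 -0.    ] deg 0.1
8027 (array([ 1.236, -2.295,  8.468, -0.011, -0.075]), np.float64(0.57))
```

```bash
python3 -m crank '[{"gripper":0.3,"x":0,"y":0,"z":-0.0025,"rx":0,"ry":0,"rz":-0.07},{"gripper":0.3,"x":0,"y":0,"z":-0.0025,"rx":0,"ry":0,"rz":-0.07},{"gripper":0.3,"x":0,"y":0,"z":-0.0025,"rx":0,"ry":0,"rz":-0.07},{"gripper":0.3,"x":0,"y":0,"z":-0.0025,"rx":0,"ry":0,"rz":-0.07},{"gripper":0.3,"x":0,"y":0,"z":-0.0025,"rx":0,"ry":0,"rz":-0.07},{"gripper":0.3,"x":0,"y":0,"z":-0.0017,"rx":0,"ry":0,"rz":-0.07},{"gripper":0.3,"x":0,"y":0,"z":-0.0017,"rx":0,"ry":0,"rz":-0.07},{"gripper":0.3,"x":0,"y":0,"z":-0.0017,"rx":0,"ry":0,"rz":-0.07},{"gripper":0.3,"x":0,"y":0,"z":-0.0017,"rx":0,"ry":0,"rz":-0.07},{"gripper":0.3,"x":0,"y":0,"z":-0.0017,"rx":0,"ry":0,"rz":-0.07},{"gripper":0.3,"x":0,"y":0,"z":-0.0017,"rx":0,"ry":0,"rz":-0.07},{"gripper":0.3,"x":0,"y":0,"z":-0.0017,"rx":0,"ry":0,"rz":-0.07}]' 60
python3 -c "
from line import *
line();st(-.042)
for c in cloud(['wrist']): print(len(c),fit(c))"
cat > plan.py <<'E'
from sim import *
q=np.array(robot.state()["qpos"])
print("fwd");run(q,[[0,0,-.0017,0,0,-.07]]*5)
print("lift");run(q,[[0,0,-.1,0,0,0]]*5)
E
python3 plan.py
```

```text
clock: 40.45
ee_pos: [0.581, -0.1389, 0.0927]
tool_rot: [1.941, 1.806, 0.441]
force: [-0.6, -0.1, 1.6]
grip_width: 0.57
gripper_force: 61.5
line px 200 [236. 281.] cap [252. 251.] dir [-0.61  0.79] angle rel home 232.9
q [-0.062  0.596  0.377  2.231  3.891  0.301  2.483] height -37.0 off [0.8 2.1 0.2] F [0.2 0.7 0.7] M [0.19 0.43 0.11] w 0.563 61.5 angerr 0.12 clk 40.5
shift(tool,units) [-0.021 -0.007  0.05 ] shift in goal frame [-0.021 -0.007  0.05 ] turn units [ 0.0003 -0.001   0.    ] deg 0.1
7693 (array([ 2.8640e+00, -7.6500e-01,  1.0374e+01,  7.7000e-02,  4.0000e-03]), np.float64(0.59))
fwd
[-0.09  0.6   0.41  2.23  3.94  0.32  2.57] h -37.0 tilt 0.1 perr 0.0 terr 0.0
[-0.11  0.61  0.45  2.23  3.98  0.34  2.67] h -37.0 tilt 0.1 perr 0.0 terr 0.0
[-0.14  0.62  0.49  2.23  4.02  0.36  2.77] h -36.0 tilt 0.1 perr 0.0 terr 0.0
[-0.18  0.63  0.57  2.24  4.09  0.39  2.84] h -36.0 tilt 0.1 perr 0.0 terr 0.0
[-0.29  0.69  0.75  2.24  4.22  0.51  2.84] h -36.0 tilt 0.1 perr 0.0 terr 0.0
lift
[-0.06  0.57  0.37  2.24  3.9   0.28  2.47] h -27.0 tilt 0.1 perr 0.0 terr 0.0
[-0.05  0.55  0.35  2.25  3.91  0.26  2.46] h -17.0 tilt 0.1 perr 0.0 terr 0.0
[-0.04  0.52  0.34  2.25  3.92  0.24  2.46] h -7.0 tilt 0.1 perr 0.0 terr 0.0
[-0.03  0.49  0.32  2.26  3.94  0.22  2.45] h 3.0 tilt 0.1 perr 0.0 terr 0.0
[-0.02  0.47  0.3   2.26  3.95  0.19  2.44] h 13.0 tilt 0.1 perr 0.0 terr 0.0
```

The line is at 593° (1.65 turns) and the resistance is gone. Two more rows, then a gentle test lift.

```bash
python3 -m crank '[{"gripper":0.3,"x":-0.005,"y":0,"z":-0.0017,"rx":0,"ry":0,"rz":-0.07},{"gripper":0.3,"x":0,"y":0,"z":-0.0017,"rx":0,"ry":0,"rz":-0.07},{"gripper":0.3,"x":0,"y":0,"z":-0.015,"rx":0,"ry":0,"rz":0},{"gripper":0.3,"x":0,"y":0,"z":-0.015,"rx":0,"ry":0,"rz":0}]' 60
python3 -c "
from line import *
st(-.042)
for c in cloud(['wrist']): print(len(c),fit(c))"
```

```text
clock: 40.95
ee_pos: [0.5784, -0.14, 0.0953]
tool_rot: [1.648, 2.042, 0.341]
force: [-0.3, -0.8, -1.4]
grip_width: 0.57
gripper_force: 61.8
q [-0.11   0.601  0.452  2.236  3.989  0.329  2.661] height -33.5 off [ 0.   0.4 -0. ] F [-0.3 -0.8 -1.4] M [ 0.14  0.63 -0.01] w 0.57 61.8 angerr 0.05 clk 40.95
shift(tool,units) [-0.004 -0.001  0.085] shift in goal frame [-0.004 -0.001  0.085] turn units [-0.0004 -0.0001 -0.    ] deg 0.0
7593 (array([ 0.847, -0.359, 14.155,  0.075,  0.025]), np.float64(0.58))
```

It's free: cap top at h=14 with no force. Planning the lift and transfer in the model.

```bash
cat > plan.py <<'E'
from sim import *
q=np.array(robot.state()["qpos"])
q,p,T=run(q,[[0,0,-.1,0,0,0]]*4,verbose=0);print("lifted",q.round(2))
q,p,T=run(q,[[0,0,0,0,0,.07]]*26,p,T,verbose=0);print("rewound",q.round(2))
hx=np.array([-N[0],-N[1],0]);hx/=np.linalg.norm(hx);hy=np.cross([0,0,1],hx)
# combined: each row rotate to vertical by 8 deg about cap centre and raise
def rowto(q,p,T,dw,axw,deg):
    r=T.inv().apply(np.array(axw))*deg/120 if deg else np.zeros(3)
    d=T.inv().apply(dw)*10
    row=np.r_[d,r];print("row",row.round(4));return run(q,[row],p,T)
for i in range(4): q,p,T=rowto(q,p,T,[0,0,.02],hy,8)
goal=np.array([.5835,.1515,.20])
n=7;d=(goal-p)/n
for i in range(n): q,p,T=rowto(q,p,T,d,hy,0)
E
python3 plan.py
```

```text
lifted [-0.08  0.49  0.4   2.26  4.06  0.24  2.62]
rewound [ 0.39  0.48 -0.26  2.25  2.36  0.18  0.54]
row [-0.026  -0.1027 -0.1697 -0.0646  0.0164 -0.    ]
[ 0.82  0.58 -0.9   2.09  1.21  0.53  1.74] h 24.0 tilt 8.0 perr 0.0 terr 0.0
row [-0.02   -0.0788 -0.1827 -0.0646  0.0164 -0.    ]
[ 0.88  0.64 -1.06  1.94  0.94  0.78  2.01] h 41.0 tilt 16.0 perr 0.0 terr 0.0
row [-0.0135 -0.0534 -0.1923 -0.0646  0.0164 -0.    ]
[ 0.87  0.68 -1.11  1.79  0.78  1.01  2.16] h 58.0 tilt 24.0 perr 0.0 terr 0.0
row [-0.0068 -0.0269 -0.1981 -0.0646  0.0164 -0.    ]
[ 0.83  0.73 -1.12  1.63  0.69  1.23  2.25] h 75.0 tilt 32.0 perr 0.0 terr 0.0
row [-0.3858  0.1478  0.0137  0.      0.      0.    ]
[ 0.76  0.72 -1.11  1.65  0.68  1.22  2.18] h 76.0 tilt 32.0 perr 0.0 terr 0.0
row [-0.3858  0.1478  0.0137  0.      0.      0.    ]
[ 0.68  0.71 -1.1   1.65  0.68  1.21  2.11] h 78.0 tilt 32.0 perr 0.0 terr 0.0
row [-0.3858  0.1478  0.0137  0.      0.      0.    ]
[ 0.61  0.71 -1.1   1.65  0.67  1.2   2.04] h 79.0 tilt 32.0 perr 0.0 terr 0.0
row [-0.3858  0.1478  0.0137  0.      0.      0.    ]
[ 0.53  0.72 -1.08  1.64  0.67  1.2   1.97] h 80.0 tilt 32.0 perr 0.0 terr 0.0
row [-0.3858  0.1478  0.0137  0.      0.      0.    ]
[ 0.44  0.72 -1.07  1.62  0.67  1.21  1.91] h 82.0 tilt 32.0 perr 0.0 terr 0.0
row [-0.3858  0.1478  0.0137  0.      0.      0.    ]
[ 0.36  0.74 -1.06  1.6   0.67  1.22  1.85] h 83.0 tilt 32.0 perr 0.0 terr 0.0
row [-0.3858  0.1478  0.0137  0.      0.      0.    ]
[ 0.28  0.75 -1.04  1.56  0.68  1.23  1.8 ] h 84.0 tilt 32.0 perr 0.0 terr 0.0
```

```bash
python3 -m crank '[{"gripper":0.3,"x":0,"y":0,"z":-0.1,"rx":0,"ry":0,"rz":0},{"gripper":0.3,"x":0,"y":0,"z":-0.1,"rx":0,"ry":0,"rz":0},{"gripper":0.3,"x":0,"y":0,"z":-0.1,"rx":0,"ry":0,"rz":0},{"gripper":0.3,"x":0,"y":0,"z":-0.1,"rx":0,"ry":0,"rz":0},{"gripper":0.3,"x":0,"y":0,"z":0,"rx":0,"ry":0,"rz":0.07},{"gripper":0.3,"x":0,"y":0,"z":0,"rx":0,"ry":0,"rz":0.07},{"gripper":0.3,"x":0,"y":0,"z":0,"rx":0,"ry":0,"rz":0.07},{"gripper":0.3,"x":0,"y":0,"z":0,"rx":0,"ry":0,"rz":0.07},{"gripper":0.3,"x":0,"y":0,"z":0,"rx":0,"ry":0,"rz":0.07},{"gripper":0.3,"x":0,"y":0,"z":0,"rx":0,"ry":0,"rz":0.07},{"gripper":0.3,"x":0,"y":0,"z":0,"rx":0,"ry":0,"rz":0.07},{"gripper":0.3,"x":0,"y":0,"z":0,"rx":0,"ry":0,"rz":0.07}]' 60
python3 -c "
from line import *
st(.007)"
python3 -m crank '[{"gripper":0.3,"x":0,"y":0,"z":0,"rx":0,"ry":0,"rz":0.07},{"gripper":0.3,"x":0,"y":0,"z":0,"rx":0,"ry":0,"rz":0.07},{"gripper":0.3,"x":0,"y":0,"z":0,"rx":0,"ry":0,"rz":0.07},{"gripper":0.3,"x":0,"y":0,"z":0,"rx":0,"ry":0,"rz":0.07},{"gripper":0.3,"x":0,"y":0,"z":0,"rx":0,"ry":0,"rz":0.07},{"gripper":0.3,"x":0,"y":0,"z":0,"rx":0,"ry":0,"rz":0.07},{"gripper":0.3,"x":0,"y":0,"z":0,"rx":0,"ry":0,"rz":0.07},{"gripper":0.3,"x":0,"y":0,"z":0,"rx":0,"ry":0,"rz":0.07},{"gripper":0.3,"x":0,"y":0,"z":0,"rx":0,"ry":0,"rz":0.07},{"gripper":0.3,"x":0,"y":0,"z":0,"rx":0,"ry":0,"rz":0.07},{"gripper":0.3,"x":0,"y":0,"z":0,"rx":0,"ry":0,"rz":0.07},{"gripper":0.3,"x":0,"y":0,"z":0,"rx":0,"ry":0,"rz":0.07}]' 60
python3 - <<'E'
from capfit import *
st(.007);s=robot.state();T=R.from_rotvec(s["tool_rot"])
hx=np.array([-N[0],-N[1],0]);hx/=np.linalg.norm(hx);hy=np.cross([0,0,1],hx);print("tilt row 8deg",(T.inv().apply(hy)*8/120).round(4),"up 10cm in tool",T.inv().apply([0,0,1]).round(3))
c=fit(cloud(['wrist'])[0]);print(c)
E
```

```text
clock: 42.2
ee_pos: [0.5574, -0.1358, 0.1304]
tool_rot: [2.656, 0.836, 0.696]
force: [0.3, -0.3, -0.8]
grip_width: 0.567
gripper_force: 61.9
q [0.093 0.468 0.148 2.256 3.588 0.153 1.927] height 7.6 off [0.3 0.1 0.2] F [ 0.3 -0.3 -0.8] M [0.12 0.56 0.01] w 0.567 61.9 angerr 0.02 clk 42.2
shift(tool,units) [-0.004 -0.001  0.006] shift in goal frame [-0.004 -0.001  0.006] turn units [ 0.0001 -0.0001  0.    ] deg 0.0
clock: 43.4
ee_pos: [0.5574, -0.1356, 0.1305]
tool_rot: [-2.386, 1.545, -0.761]
force: [-0.0, -0.0, -0.6]
grip_width: 0.569
gripper_force: 61.9
q [ 0.274  0.466 -0.103  2.251  2.767  0.143  1.003] height 7.7 off [0.4 0.4 0.2] F [-0.  -0.  -0.6] M [ 0.16  0.69 -0.  ] w 0.569 61.9 angerr 0.04 clk 43.4
shift(tool,units) [0.001 0.005 0.007] shift in goal frame [0.001 0.005 0.007] turn units [-0.0003  0.0001  0.    ] deg 0.0
tilt row 8deg [-0.0539 -0.0392  0.    ] up 10cm in tool [ 0.312 -0.429 -0.848]
(array([-2.00600000e+00, -2.25440000e+01,  3.17670000e+01, -3.27114164e+08,
       -3.61186960e+10]), np.float64(2.58))
```

```bash
python3 -m crank '[{"gripper":0.3,"x":0,"y":0,"z":0,"rx":0,"ry":0,"rz":0.07},{"gripper":0.3,"x":0,"y":0,"z":0,"rx":0,"ry":0,"rz":0.07},{"gripper":0.3,"x":0,"y":0,"z":0,"rx":0,"ry":0,"rz":0.07},{"gripper":0.3,"x":0,"y":0,"z":0,"rx":0,"ry":0,"rz":0.07},{"gripper":0.3,"x":0,"y":0,"z":0,"rx":0,"ry":0,"rz":0.07},{"gripper":0.3,"x":0,"y":0,"z":0,"rx":0,"ry":0,"rz":0.07},{"gripper":0.3,"x":-0.013,"y":-0.05,"z":-0.085,"rx":-0.0162,"ry":0.0041,"rz":0},{"gripper":0.3,"x":-0.013,"y":-0.05,"z":-0.085,"rx":-0.0162,"ry":0.0041,"rz":0},{"gripper":0.3,"x":-0.013,"y":-0.05,"z":-0.085,"rx":-0.0162,"ry":0.0041,"rz":0},{"gripper":0.3,"x":-0.013,"y":-0.05,"z":-0.085,"rx":-0.0162,"ry":0.0041,"rz":0},{"gripper":0.3,"x":-0.013,"y":-0.05,"z":-0.085,"rx":-0.0323,"ry":0.0082,"rz":0},{"gripper":0.3,"x":-0.013,"y":-0.05,"z":-0.085,"rx":-0.0323,"ry":0.0082,"rz":0}]' 60
cat > topad.py <<'E'
from h import *
s=robot.state();T=R.from_rotvec(s["tool_rot"]);M=T.as_matrix();print("q",s["qpos"].round(2) if hasattr(s["qpos"],"round") else np.round(s["qpos"],2),"pos",np.round(s["ee_pos"],4),"z",M[:,2].round(3),"clk",s["clock"],"w",round(s["grip_width"],3),"F",np.round(s["force"],1))
ax=np.cross(M[:,2],[0,0,-1]);a=np.degrees(np.arcsin(np.linalg.norm(ax)));print("to vertical deg",a.round(2),"units",(T.inv().apply(ax/np.linalg.norm(ax))*a/120).round(4))
y=M[:,1];go([.5835,.1515,.20],[0,0,-1],y,s)
E
python3 topad.py
```

```text
clock: 44.65
ee_pos: [0.5689, -0.1501, 0.1554]
tool_rot: [-1.452, 2.349, -0.528]
force: [0.1, 0.7, -0.3]
grip_width: 0.573
gripper_force: 62.0
q [ 0.44  0.45 -0.34  2.13  1.21  0.22  1.7 ] pos [ 0.5689 -0.1501  0.1554] z [ 0.459 -0.138 -0.877] clk 44.65 w 0.573 F [ 0.1  0.7 -0.3]
to vertical deg 28.66 units [-0.2353  0.0409  0.    ]
shift(tool,units) [-2.814  0.92  -0.74 ] shift in goal frame [-2.733  1.283 -0.446] turn units [-0.2348  0.0437  0.011 ] deg 28.7
```

```bash
python3 -m crank '[{"gripper":0.3,"x":0,"y":0,"z":-0.1,"rx":-0.03,"ry":0.0051,"rz":0},{"gripper":0.3,"x":0,"y":0,"z":-0.1,"rx":-0.03,"ry":0.0051,"rz":0},{"gripper":0.3,"x":0,"y":0,"z":-0.1,"rx":-0.0588,"ry":0.0102,"rz":0},{"gripper":0.3,"x":0,"y":0,"z":-0.1,"rx":-0.0588,"ry":0.0102,"rz":0},{"gripper":0.3,"x":0,"y":0,"z":-0.1,"rx":-0.0588,"ry":0.0102,"rz":0}]' 60
python3 topad.py
```

```text
clock: 45.15
ee_pos: [0.5547, -0.148, 0.2013]
tool_rot: [-1.643, 2.669, -0.018]
force: [0.8, -0.5, -0.8]
grip_width: 0.566
gripper_force: 62.0
q [ 0.72  0.61 -0.82  1.66  0.5   1.08  2.42] pos [ 0.5547 -0.148   0.2013] z [ 0.012 -0.006 -1.   ] clk 45.15 w 0.566 F [ 0.8 -0.5 -0.8]
to vertical deg 0.78 units [-0.0065  0.0001  0.    ]
shift(tool,units) [-2.804e+00  1.093e+00 -1.000e-03] shift in goal frame [-2.804  1.093  0.013] turn units [-0.0065  0.0001  0.    ] deg 0.8
```

```bash
python3 -m crank '[{"gripper":0.3,"x":-0.4,"y":0.156,"z":0,"rx":-0.0065,"ry":0,"rz":0},{"gripper":0.3,"x":-0.4,"y":0.156,"z":0,"rx":0,"ry":0,"rz":0},{"gripper":0.3,"x":-0.4,"y":0.156,"z":0,"rx":0,"ry":0,"rz":0},{"gripper":0.3,"x":-0.4,"y":0.156,"z":0,"rx":0,"ry":0,"rz":0},{"gripper":0.3,"x":-0.4,"y":0.156,"z":0,"rx":0,"ry":0,"rz":0},{"gripper":0.3,"x":-0.4,"y":0.156,"z":0,"rx":0,"ry":0,"rz":0},{"gripper":0.3,"x":-0.4,"y":0.156,"z":0,"rx":0,"ry":0,"rz":0},{"gripper":0.3,"x":0,"y":0,"z":0,"rx":0,"ry":0,"rz":0}]' 60
python3 topad.py
cat > capw.py <<'E'
from capfit import *
def capw():
    f=robot.grab_frame("wrist");m=cv2.erode((red(f)&(f["depth"]>0)&(f["depth"]<.2)).astype(np.uint8),np.ones((2,2)))>0
    s=robot.state();T=R.from_rotvec(s["tool_rot"]);v,u=np.nonzero(m);fl=192/np.tan(np.radians(f["vfov"]/2))
    x=u-f["cx"];y=v-f["cy"];r=np.hypot(x,y)+1e-9;th=r/fl;d=f["depth"][m]
    C=np.stack([x/r*np.tan(th)*d,y/r*np.tan(th)*d,d],1);t=(C@f["T_tool_cam"][:3,:3].T+f["T_tool_cam"][:3,3])*1000
    Q=t*[1,-1,-1]  # flip so +z is out of the tool
    o=min((least_squares(res,[x0,0,48,0,0],args=(Q[::3],),loss="soft_l1") for x0 in(-5,0,5)),key=lambda o:o.cost).x
    c=np.array([o[0],-o[1],-o[2]]);n=np.array([o[3],-o[4],-1]);n/=np.linalg.norm(n)
    W=T.apply(c/1000)+s["ee_pos"];nw=T.apply(n);rim=W-nw*.0295
    print("cap in tool",c.round(1),"tilt",np.degrees(np.arccos(nw[2])).round(1),"n tool",n.round(3),"top w",W.round(4),"rim w",rim.round(4),"lowest",(rim[2]-.025*np.hypot(nw[0],nw[1])).round(4))
if __name__=="__main__":capw()
E
python3 capw.py
```

```text
clock: 45.95
ee_pos: [0.5825, 0.1615, 0.2007]
tool_rot: [-1.66, 2.658, 0.004]
force: [-0.9, -0.0, -0.6]
grip_width: 0.567
gripper_force: 62.2
q [ 0.15  0.66 -0.79  1.57  0.5   1.12  1.94] pos [0.5825 0.1615 0.2007] z [ 0.005  0.006 -1.   ] clk 45.95 w 0.567 F [-0.9 -0.  -0.6]
to vertical deg 0.46 units [-0.0009  0.0037 -0.    ]
shift(tool,units) [ 0.085 -0.053  0.007] shift in goal frame [ 0.085 -0.053  0.007] turn units [-0.0009  0.0037  0.    ] deg 0.5
cap in tool [ -0.3  -0.2 -47.6] tilt 4.7 n tool [ 0.079  0.005 -0.997] top w [0.5832 0.1569 0.2477] rim w [0.5845 0.1589 0.2183] lowest 0.2162
```

```bash
python3 -m crank '[{"gripper":0.3,"x":0,"y":0,"z":0,"rx":-0.001,"ry":0.039,"rz":0},{"gripper":0.3,"x":0.08,"y":-0.05,"z":0.3,"rx":0,"ry":0,"rz":0},{"gripper":0.3,"x":0,"y":0,"z":0.4,"rx":0,"ry":0,"rz":0},{"gripper":0.3,"x":0,"y":0,"z":0.4,"rx":0,"ry":0,"rz":0},{"gripper":0.3,"x":0,"y":0,"z":0.4,"rx":0,"ry":0,"rz":0},{"gripper":0.3,"x":0,"y":0,"z":0,"rx":0,"ry":0,"rz":0},{"gripper":0.3,"x":0,"y":0,"z":0,"rx":0,"ry":0,"rz":0}]' 60
cat > fin.py <<'E'
from capw import *
capw();s=robot.state();T=R.from_rotvec(s["tool_rot"]);print(np.round(s["ee_pos"],4),"F",np.round(s["force"],1),"clk",s["clock"])
print("world->tool units of 10mm x,y,z:",[(T.inv().apply(v)*.1).round(3).tolist() for v in np.eye(3)])
for n in("scene","side"):
    f=robot.grab_frame(n);P=pts(f);m=red(f)&(f["depth"]>0)&(np.linalg.norm(P[...,:2]-[.5835,.1515],axis=-1)<.07)&(P[...,2]>.0)
    W=P[m];print(n,len(W),"x",np.percentile(W[:,0],[1,99]).round(4),"y",np.percentile(W[:,1],[1,99]).round(4),"z",np.percentile(W[:,2],[2,98]).round(4))
E
python3 fin.py
```

```text
clock: 46.7
ee_pos: [0.58, 0.1308, 0.0509]
tool_rot: [1.608, -2.618, 0.067]
force: [-0.2, 0.7, 1.1]
grip_width: 0.568
gripper_force: 62.4
cap in tool [ -0.3  -0.3 -47.6] tilt 0.5 n tool [ 0.081  0.005 -0.997] top w [0.583  0.1357 0.0998] rim w [0.5833 0.1356 0.0703] lowest 0.0701
[0.5811 0.1321 0.0523] F [ 0.9  0.3 -0.2] clk 46.75
world->tool units of 10mm x,y,z: [[-0.045, -0.089, -0.003], [-0.089, 0.045, -0.007], [0.008, -0.0, -0.1]]
scene 259 x [0.5581 0.5988] y [0.1078 0.1494] z [0.0774 0.1023]
side 437 x [0.5679 0.6045] y [0.1217 0.1603] z [0.0753 0.102 ]
```

```bash
python3 -m crank '[{"gripper":0.3,"x":-0.142,"y":0.072,"z":0,"rx":0,"ry":0,"rz":0},{"gripper":0.3,"x":-0.02,"y":0,"z":0.25,"rx":0,"ry":0,"rz":0},{"gripper":0.3,"x":-0.02,"y":0,"z":0.25,"rx":0,"ry":0,"rz":0},{"gripper":0.3,"x":0,"y":0,"z":0,"rx":0,"ry":0,"rz":0},{"gripper":0.3,"x":0,"y":0,"z":0,"rx":0,"ry":0,"rz":0}]' 60
python3 fin.py
```

```text
clock: 47.35
ee_pos: [0.5797, 0.1494, -0.0001]
tool_rot: [1.612, -2.617, 0.065]
force: [-0.1, 0.3, 0.0]
grip_width: 0.573
gripper_force: 62.4
cap in tool [ -0.2  -0.4 -47.6] tilt 0.4 n tool [ 0.078  0.005 -0.997] top w [0.5824 0.1529 0.048 ] rim w [0.5826 0.1528 0.0185] lowest 0.0183
[0.5803 0.1496 0.0006] F [-0.3  0.6  0.1] clk 47.4
world->tool units of 10mm x,y,z: [[-0.045, -0.089, -0.003], [-0.089, 0.045, -0.007], [0.008, -0.0, -0.1]]
scene 256 x [0.5568 0.6059] y [0.1166 0.1681] z [0.0325 0.3928]
side 401 x [0.567  0.6039] y [0.1375 0.1773] z [0.0225 0.0502]
```

```bash
python3 -m crank '[{"gripper":0.3,"x":0,"y":0,"z":0.04,"rx":0,"ry":0,"rz":0},{"gripper":0.3,"x":0,"y":0,"z":0.04,"rx":0,"ry":0,"rz":0},{"gripper":0.3,"x":0,"y":0,"z":0.01,"rx":0,"ry":0,"rz":0},{"gripper":0.3,"x":0,"y":0,"z":0,"rx":0,"ry":0,"rz":0}]' 60
python3 topad.py | head -1
python3 -m crank '[{"gripper":0.3,"x":0,"y":0,"z":0.01,"rx":0,"ry":0,"rz":0},{"gripper":0.3,"x":0,"y":0,"z":0,"rx":0,"ry":0,"rz":0}]' 60
```

```text
clock: 47.9
ee_pos: [0.579, 0.147, -0.0098]
tool_rot: [1.609, -2.617, 0.066]
force: [-0.9, -1.0, 1.1]
grip_width: 0.571
gripper_force: 62.5
q [ 0.03  0.91 -0.6   1.7   0.73  0.83  1.73] pos [ 0.579   0.147  -0.0098] z [-0.036 -0.073 -0.997] clk 47.9 w 0.571 F [-0.9 -1.   1.1]
clock: 48.1
ee_pos: [0.579, 0.147, -0.0099]
tool_rot: [1.609, -2.617, 0.067]
force: [-1.4, -1.6, 6.8]
grip_width: 0.567
gripper_force: 63.0
```

Contact is made (about 7 N upward). Releasing and retreating straight up.

```bash
python3 -m crank '[{"gripper":0.3,"x":0,"y":0,"z":0,"rx":0,"ry":0,"rz":0},{"gripper":0.3,"x":0,"y":0,"z":0,"rx":0,"ry":0,"rz":0},{"gripper":0.62,"x":0,"y":0,"z":0,"rx":0,"ry":0,"rz":0},{"gripper":0.7,"x":0,"y":0,"z":0,"rx":0,"ry":0,"rz":0},{"gripper":1,"x":0,"y":0,"z":0,"rx":0,"ry":0,"rz":0},{"gripper":1,"x":0,"y":0,"z":0,"rx":0,"ry":0,"rz":0},{"gripper":1,"x":0,"y":0,"z":0,"rx":0,"ry":0,"rz":0}]' 20
python3 fin.py
python3 -m crank '[{"gripper":1,"x":0,"y":0,"z":-0.2,"rx":0,"ry":0,"rz":0},{"gripper":1,"x":0,"y":0,"z":-0.4,"rx":0,"ry":0,"rz":0},{"gripper":1,"x":0,"y":0,"z":-0.4,"rx":0,"ry":0,"rz":0},{"gripper":1,"x":0,"y":0,"z":-0.4,"rx":0,"ry":0,"rz":0},{"gripper":1,"x":0,"y":0,"z":0,"rx":0,"ry":0,"rz":0}]' 20
python3 - <<'E'
from h import *
f=robot.grab_frame("side");g=robot.grab_frame("scene")
for n,a in(("side",f),("scene",g)):
    P=pts(a);m=red(a)&(a["depth"]>0)&(np.linalg.norm(P[...,:2]-[.5835,.1515],axis=-1)<.06)&(P[...,2]<.06)
    t=m&(P[...,2]>.033);W=P[t];c,nn,K=plane(W);print(n,len(W),"top",c.round(4),"tilt",np.degrees(np.arccos(nn[2])).round(1),W.min(0).round(3),W.max(0).round(3),"circle",cv2.minEnclosingCircle(np.float32(W[:,:2]*1000)))
cv2.imwrite("pics/end.png",np.hstack([cv2.resize(f["image"][60:330,110:400],(400,372)),cv2.resize(g["image"][100:350,140:400],(387,372))])[:,:,::-1])
E
```

```text
clock: 48.8
ee_pos: [0.579, 0.1473, -0.0111]
tool_rot: [1.609, -2.617, 0.065]
force: [-0.4, 0.2, 0.9]
grip_width: 0.999
gripper_force: 0.0
cap in tool [ -0.1  -0.2 -48.8] tilt 0.1 n tool [ 0.08   0.002 -0.997] top w [0.5811 0.1508 0.0375] rim w [0.5811 0.1508 0.008 ] lowest 0.008
[ 0.579   0.1473 -0.0111] F [0.1 0.2 0.4] clk 48.85
world->tool units of 10mm x,y,z: [[-0.045, -0.089, -0.004], [-0.089, 0.045, -0.007], [0.008, -0.0, -0.1]]
scene 244 x [0.5554 0.6044] y [0.1186 0.1665] z [0.0272 0.3812]
side 472 x [0.5588 0.6014] y [0.1358 0.1751] z [0.0145 0.0392]
clock: 49.45
ee_pos: [0.5875, 0.1607, 0.1348]
tool_rot: [1.616, -2.627, 0.067]
force: [-0.7, 1.0, -0.4]
grip_width: 1.001
gripper_force: 0.0
side 432 top [0.5784 0.1525 0.0372] tilt 1.2 [0.556 0.129 0.033] [0.603 0.176 0.04 ] circle ((579.4531860351562, 151.62060546875), 24.450416564941406)
scene 212 top [0.5767 0.1457 0.0377] tilt 1.6 [0.554 0.122 0.033] [0.599 0.168 0.041] circle ((578.0202026367188, 144.6909942626953), 23.881025314331055)
```

View pics/end.png

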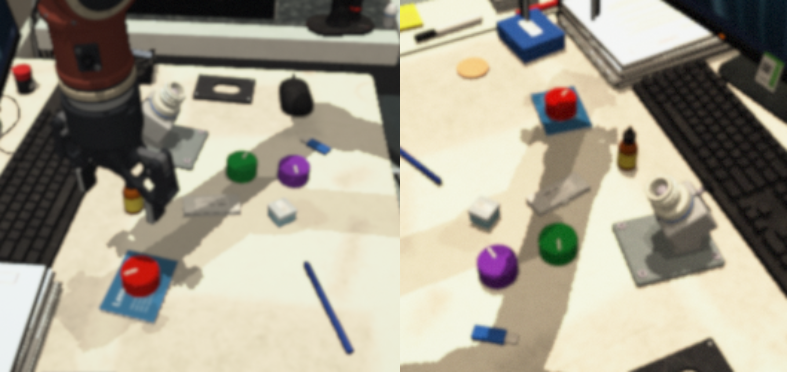

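The side and scene views show the red cap flat on the blue pad: side crop (140,275), scene crop (560,103), top at z 0.037. It sits within about 4 mm of the pad centre. The canister is open, the neighbours haven't moved and the gripper is clear.

```bash
python3 -c "
from station import robot
print(robot.finish_job())"
```

```text
the job is handed in; nothing more can be done
None
```

The red cap was unscrewed about 1.7 turns, lifted off and set open side down within about 4 mm of the pad's centre, and the job was handed in just past 49 s; on the way, two early grips sat too high and knocked the cap askew, and a test pull met about 20 N while it was still threaded.

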